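Let the ratchet vice off and hang the pliers back on the rack

TASK

The blue-handled pliers in the ratchet vice are finished. Press the red thumb lever down to lift the sprung pawl off the ratchet wheel, without forcing it against its stop, and keep it lifted until the jaw has run fully back. Then take the pliers out upright and lower them, without dropping them, astride the rail of the rack in the free place between the other pliers, leave them hanging there, and do not knock the other pliers or the spray bottle.

Things in the scene. Friction and masses are not known exactly. Their poses are not given: they have to be found in the camera images.
- vice: Grey spring-return ratchet bench vice, fixed, base 235 x 125 x 10 mm, jaws 60 mm wide, tops 92 mm high. Origin: on the bench under the middle of the fixed jaw's clamping face. Own x: the way the moving jaw opens; z up. A sprung pad on the moving jaw presses the pliers on the fixed jaw; with the jaw back they have 10 mm of play and may lean up to 8 degrees along x.
- wheel_centre (a point): Centre of the steel ratchet wheel (68 mm across, 10 mm thick, 20 teeth, axis along the vice's y) on the vice's -y side, 50 mm above the bench, with a black knob outside it. Geared to the jaw: one tooth is 2.8 mm of jaw travel. If the pawl drops too early it catches the next tooth and the jaw stops short. Axes as the vice.
- jaw (a joint): Moving jaw, m: 0.0003 to 0.006 while clamped, 0.0165 fully back against its stop. A return spring always draws it open and only the pawl holds it; with the pawl lifted it runs back by itself in about 1.5 to 2.5 s.
- pawl: Dark steel sprung pawl above the wheel. Origin: its pivot pin, 86 mm above the bench; own x points to the nose, which sits in the wheel's teeth 43 mm from the pin; its tail runs 47 mm the other way, beneath the thumb lever; own z up. Pushing the tail down lifts the nose. Over 30 N on it counts as forcing it.
- lever: Steel thumb lever with a red thumb-piece, on the same pin as the pawl and over its tail. Origin: the pin; own x towards the wheel, z up; the thumb-piece is on its -x end. Sprung up to rest level. A set screw on the pawl's tail, its setting too fine to see, decides how much free play the lever has before it pushes the tail down. Over 30 N on it counts as forcing it.
- thumb (a point): Middle of the flat red top (24 mm along x, 22 mm along y) of the thumb lever, 102 mm above the bench, 55 mm from the pin, about which it swings; free around and above. Axes as the lever. Pressed down: first free play of 0.5 to 9 mm at under 1.5 N, then the pawl moves against 4 to 8 N and is clear of the teeth about 5 mm further on; 2 to 3.5 mm later it meets the firm stop. Springs back up.
- pliers: The blue-handled optical pliers, to be moved (120 g, steel with one white nylon pad, 128 mm long, 10 mm thick along own x). They stand jaws up in the vice, handle ends on its base plate. Origin: between the handle ends; own z along the pliers towards the jaws, own y in the plane in which the two handles spread.
- pliers_nose (a point): Where to take hold of the blue pliers: middle of their straight nose, 112 mm above the handle ends and 20 mm above the tops of the vice jaws; the nose is 12 mm wide along y, 10 mm thick along x, from 92 to 128 mm above the handle ends. Axes as the pliers.
- pliers_crotch (a point): Point on the blue pliers' middle line 65 mm above the handle ends, where the rounded top of the rail comes to lie when they hang. Below it the two handles (9 mm thick) spread: clear gap between them 14 mm at 56 mm, 31 mm at 30 mm and 36 mm at the handle ends. Axes as the pliers.
- rack: Pale wooden pliers rack, fixed: base 110 x 200 x 12 mm, end cheeks 140 mm high at y +-94 mm, between them an aluminium rail along own y, 10 mm thick, 90 to 125 mm above the bench, top rounded. Origin: on the bench under the rail's middle. Pliers hang with a handle on each side of the rail, their own y along the rack's x, handle ends 60 mm and nose middle 172 mm above the bench.
- rack_gap (a point): Top of the rail, 125 mm above the bench, in the middle of the free place between the hanging pliers. Axes as the rack. The neighbours hang about 36 mm to either side along the rail (+-3 mm), each 10 mm thick.
- pliers_red_nose (a point): Bystander: nose middle of red-handled pliers hanging on the rail, same shape and size as the blue ones.
- pliers_green_nose (a point): Bystander: nose middle of green-handled pliers hanging on the rail, same shape and size.
- pliers_black_nose (a point): Bystander: nose middle of black-handled pliers hanging on the rail, same shape and size.
- spray: Bystander: small amber spray bottle, 36 mm across, 100 mm tall, standing on the bench. Origin: centre of its underside.

How it is judged:
On the way, in this order (a step that is already met when the one before it is completed fails the run):
1. the jaw has run fully back, the pliers still standing in the vice (value of joint jaw above 0.0155 m and distance of pliers_nose from where it was at the start of the episode below 0.03 m), for 0.1 s.
2. the blue pliers are brought astride the rail in the free place while still held (x of pliers_crotch in the frame of rack_gap between -0.01 and 0.01 m and y of pliers_crotch in the frame of rack_gap between -0.014 and 0.014 m and z of pliers_crotch in the frame of rack_gap between -0.008 and 0.008 m and contact force between the fingers and pliers above 0.5 N), for 0.05 s.
At the end, for the whole second after the job is handed in: The blue pliers hang at rest astride the rail in the free place: crotch point within 10 mm of the rail's middle line, 14 mm of the middle of the free place along the rail and 8 mm of the rail top's height, within 20 degrees of upright; the jaw is fully back (over 15.5 mm) (x of pliers_crotch in the frame of rack_gap between -0.01 and 0.01 m and y of pliers_crotch in the frame of rack_gap between -0.014 and 0.014 m and z of pliers_crotch in the frame of rack_gap between -0.008 and 0.008 m and angle between pliers_crotch's own z axis and vertical below 0.35 rad and linear speed of pliers below 0.03 m/s and value of joint jaw above 0.0155 m); the robot touches nothing.
It fails at once if the pawl or its thumb lever is forced: more than 30 N on it (contact force between any of the fingers, the arm and lever above 30 N or contact force between any of the fingers, the arm and pawl above 30 N).
It fails at once if the blue pliers are dragged out of the vice before the jaw is back (distance of pliers_nose from where it was at the start of the episode above 0.03 m and value of joint jaw below 0.015 m).
It fails at once if one of the hanging pliers is knocked more than 15 mm (distance of any of pliers_red_nose, pliers_green_nose, pliers_black_nose from where it was at the start of the episode above 0.015 m).
It fails at once if the spray bottle is knocked more than 20 mm (distance of spray from where it was at the start of the episode above 0.02 m).
It also fails if it takes over 72 s, if anything falls off the work surface, if the arm or the gripper's body presses on something with over 40 N, if the wrist force passes 120 N, or if a joint passes its speed limit or range.

ROBOT

A 6-joint arm with a two-finger parallel gripper is mounted at the origin on the work surface. World frame = base frame: x ahead of the robot, y to its left, z up, the work surface at z = 0. Lengths are in m, angles in rad, forces in N, time in s.
With the tool pointing down it reaches from about 0.35 to 0.975 m from the base axis. Payload 4.9 kg.
Tool frame: the origin (TCP) lies at the very end of the fingers, on their centre line; the grasp point (between the pads) lies 19 mm behind it (manip.grip_depth is the distance from the TCP to the grasp point, in m); z points along the fingers, x is the direction in which the jaws open and shut, and the axes are right-handed (so a half turn about z gives the same grasp; the last joint's range is limited). The gripper opens to 85 mm and grips with 20 to 120 N. Pads are 22 mm wide; open, the fingers measure 114 mm over their backs; the gripper's body (76 mm by 85 mm) begins 54 mm behind the grasp point. The pads swing forward as they close: fully open they stand 13 mm farther back than shut.
Start: joints at [-1.276, 0.053, 1.613, -0, 1.476, -0.119], TCP at [0.251, -0.572, 0.208] pointing down, gripper open.
Joint ranges: [-3.01, 3.01], [-1.01, 2.22], [0.06, 2.58], [-1.02, 4.17], [0.09, 2.62], [-3.14, 3.14]. Speed limits (rad/s): [2.57, 2.57, 3.14, 3.14, 3.14, 3.14].

INTERFACE

Orientations are given as a unit quaternion [w, x, y, z].
In Python, from plant import manip gives the robot as it stands. The module is installed in compiled form; this text tells all that it offers.
- The arm moves only by the shell command python3 -m crank 'ROWS' [OPENING]. ROWS is JSON, a list of rows, each a list of 4 numbers: the shift along the tool's x, y, z in cm, then the turn about the tool's z in units of 6 degrees (1.0 is 6 degrees). A call has 1 to 10 rows; each row shifts and turns the commanded pose from where the row before left it, along the tool's axes as they then stand; what a row does not reach is not made up. A row lasts 1/12 s, in which the tool goes at most 41.7 mm and 7.16 degrees, less where a joint would pass 70% of its speed; a pose out of reach is approached as far as the arm can. A call with a gripper value outside its range is refused whole. OPENING is the opening, from 0 (shut) to 1 (fully open), set as the call begins (- or left out, the last holds). The fingers move at their own pace and stop on an object; the grip force is fixed at half the most. Time passes only in rows, so rows that do not move let the fingers close. It gives the time, the measured TCP pose, the force and the opening at its end, in the units of the state.
- manip.state(): the state, without advancing time (a new reading comes with each control period).
- manip.grab_frame(name): name is "scene" or "top" or "wrist"; returns a dict with "img" (420x560x3 uint8, red, green, blue), "intrinsics" (3x3 intrinsics, pixels), "D" ([k1, k2, p1, p2, k3] as OpenCV has them; the pictures are not rectified), "position" and "orientation" of the camera in the world. Camera axes: x right, y up, looking along -z (the intrinsics and any distortion apply to the point x, -y, -z); pixel columns grow to the right and rows downward; lengths in m; the calibration is good to about 2 mm. A picture is of the moment at which its call begins. There is no depth.
- manip.job_done(): hands the job in, once; it reports no verdict.
The state is a dict: "time": time; "joint_pos": joint angles; "joint_vel": joint speeds; "joint_efforts": joint torques, N m; "tool_pos": TCP position; "tool_rot": TCP orientation; "contact_force": force on the tool from outside, world axes, zero at the start; "ft_torque": the same for the moment, N m; "gripper_width": opening from 0.0 (shut) to 1.0 (fully open).
Only numpy, scipy, OpenCV 4.12 (cv2) and the standard library are available. Lean on these libraries where they do the work, as an engineer would, in place of code of your own. Each camera call takes 0.05 s, during which the arm holds its last target.

## Working session

There is one attempt and no reset: what is moved stays moved. The work goes in short steps, Python scripts to look and compute and a shell command to move; the robot and the scene stay as the last step left them, time stands still between calls to the robot, and variables do not carry over. Pictures are saved under pics/ and viewed, and the job is handed in when it is done.

```bash
mkdir -p pics; ls
cat > h.py <<'E'
import numpy as np, cv2, pickle
from scipy.spatial.transform import Rotation as R
def rot(q): return R.from_quat([q[1],q[2],q[3],q[0]]).as_matrix()
def grab(n,fn):
    from plant import manip
    f=manip.grab_frame(n); cv2.imwrite('pics/%s.png'%fn,f['img'][:,:,::-1]); pickle.dump({k:np.array(f[k]) for k in f},open('pics/%s.pkl'%fn,'wb')); return f
def load(fn): return pickle.load(open('pics/%s.pkl'%fn,'rb'))
def ray(f,uv):
    p=cv2.undistortPoints(np.array([[uv]],float),np.array(f['intrinsics']),np.array(f['D']))[0,0]
    d=rot(f['orientation'])@np.array([p[0],-p[1],-1]); return np.array(f['position']),d/np.linalg.norm(d)
def onz(f,uv,z):
    o,d=ray(f,uv); return o+d*(z-o[2])/d[2]
def tri(l):
    A=np.zeros((3,3));b=np.zeros(3)
    for f,uv in l:
        o,d=ray(f,uv);M=np.eye(3)-np.outer(d,d);A+=M;b+=M@o
    x=np.linalg.solve(A,b); return x,[np.linalg.norm(np.cross(x-ray(f,uv)[0],ray(f,uv)[1])) for f,uv in l]
def proj(f,P):
    c=(np.atleast_2d(P)-f['position'])@rot(f['orientation']); c=c*[1,-1,-1]
    return cv2.projectPoints(c,np.zeros(3),np.zeros(3),np.array(f['intrinsics']),np.array(f['D']))[0][:,0]
E
python3 - <<'E'
from h import *
from plant import manip
print(manip.state())
for n in ['scene','top','wrist']:
    f=grab(n,n+'0'); print(n,f['position'],f['orientation'],f['intrinsics'],f['D'])
E
```

```text
pics
{'time': 0.0, 'joint_pos': array([-1.27599771e+00,  5.33392407e-02,  1.61429350e+00,  1.16553012e-05,
        1.47599329e+00, -1.19029035e-01]), 'joint_vel': array([ 0.00024594, -0.00201179, -0.00067258, -0.00170154,  0.00044236,
       -0.00071664]), 'joint_efforts': array([-4.79882565e-04, -3.93680871e+01, -3.70178139e+01, -2.00533132e-04,
        7.14257068e-03,  2.41883580e-08]), 'tool_pos': array([ 0.25111459, -0.57160483,  0.20657428]), 'tool_rot': array([-6.57479984e-04,  8.37291570e-01, -5.46755697e-01, -7.75507511e-04]), 'contact_force': array([-0.00819883, -0.64239533,  0.31325534]), 'ft_torque': array([ 0.02355349, -0.04245016,  0.00348618]), 'gripper_width': 1.0025487168881264}
scene [ 1.23986355 -0.40821423  0.59519295] [0.76564955 0.42330378 0.24007776 0.42066298] [[404.81579532   0.         278.80644096]
 [  0.         404.81579532 208.59673206]
 [  0.           0.           1.        ]] [-0.11522589  0.          0.          0.          0.        ]
top [ 0.52322391 -0.03030969  1.10298719] [ 0.71520448  0.04390336 -0.04059098 -0.69635294] [[380.52735049   0.         274.39515904]
 [  0.         380.52735049 209.13236893]
 [  0.           0.           1.        ]] [-0.10616253  0.          0.          0.          0.        ]
wrist [ 0.32198478 -0.54057475  0.373372  ] [ 0.82773725 -0.1285141   0.08482575 -0.53957369] [[292.698403     0.         273.57876512]
 [  0.         292.698403   208.52444072]
 [  0.           0.           1.        ]] [-0.02960131  0.          0.          0.          0.        ]
```

View pics/scene0.png

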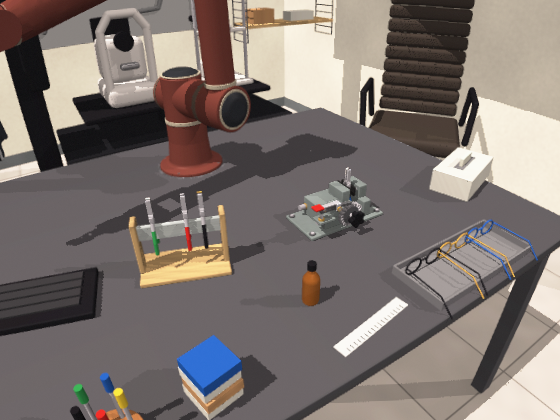

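View pics/top0.png

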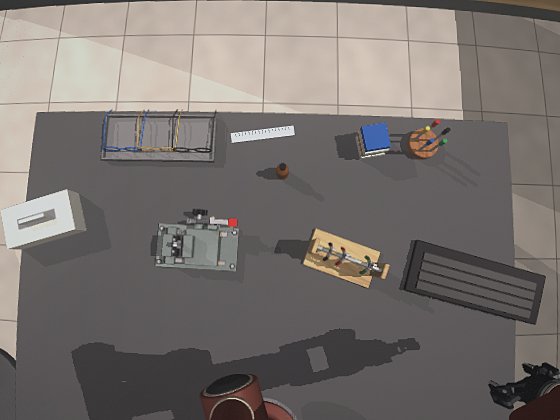

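View pics/wrist0.png

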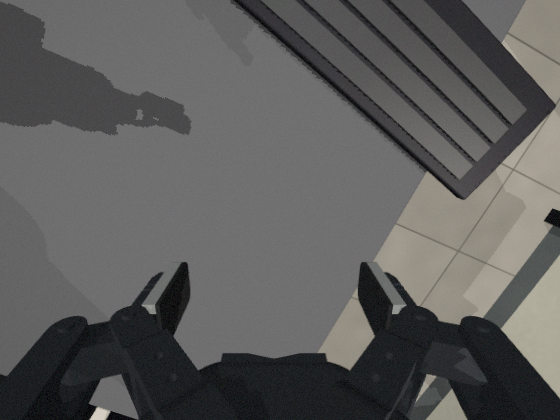

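Run:
```python
import cv2
a=cv2.imread('pics/top0.png')
cv2.imwrite('pics/t1.png',cv2.resize(a[200:280,145:250],None,fx=7,fy=7,interpolation=cv2.INTER_CUBIC))
cv2.imwrite('pics/t2.png',cv2.resize(a[220:295,300:395],None,fx=7,fy=7,interpolation=cv2.INTER_CUBIC))
a=cv2.imread('pics/scene0.png')
cv2.imwrite('pics/s1.png',cv2.resize(a[160:245,280:390],None,fx=7,fy=7,interpolation=cv2.INTER_CUBIC))
cv2.imwrite('pics/s2.png',cv2.resize(a[185:290,120:245],None,fx=5.5,fy=5.5,interpolation=cv2.INTER_CUBIC))
```

```text
(no output)
```

View pics/t1.png

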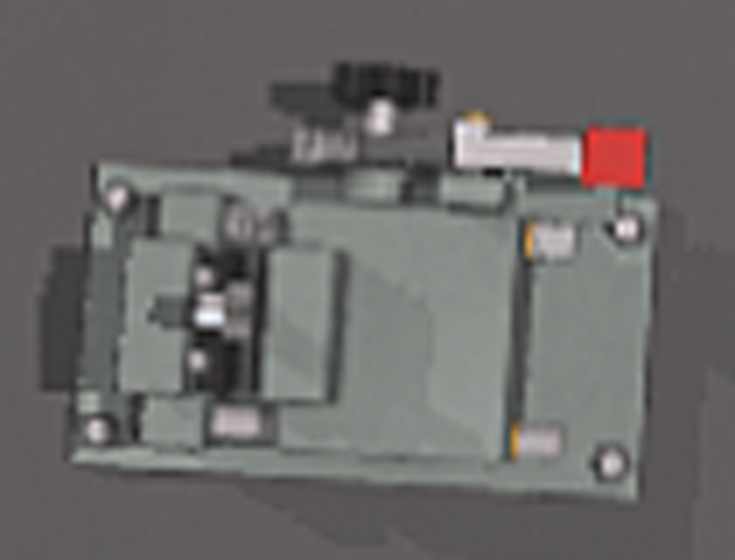

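View pics/t2.png

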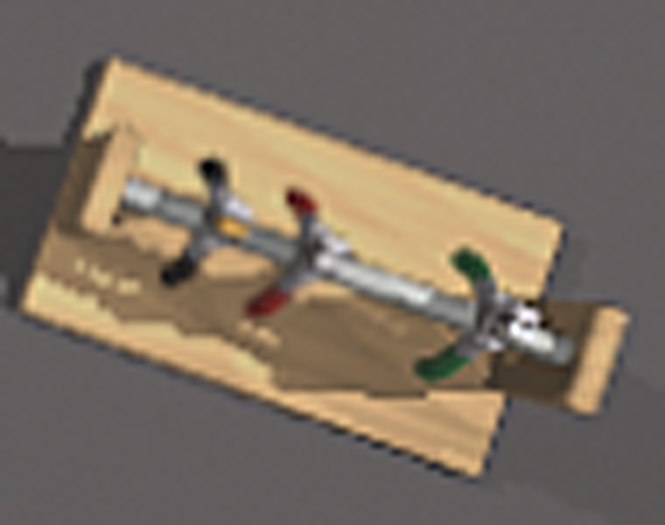

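View pics/s1.png

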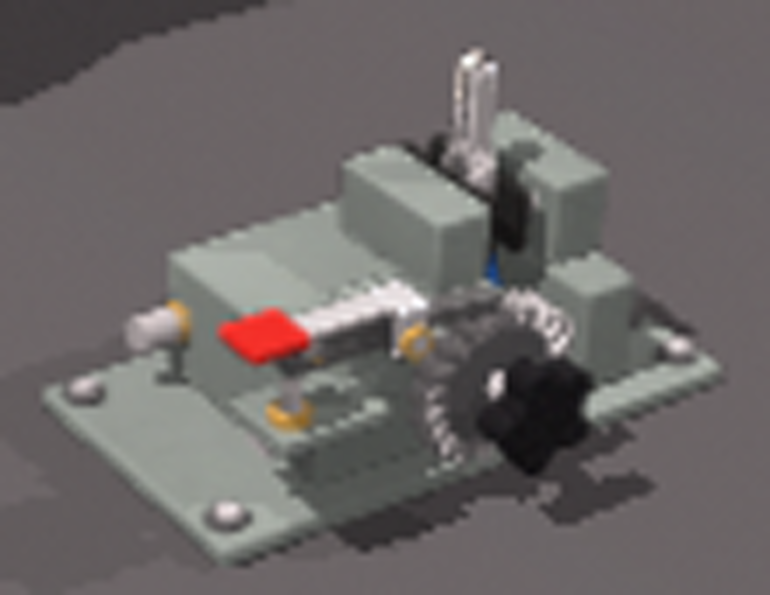

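View pics/s2.png

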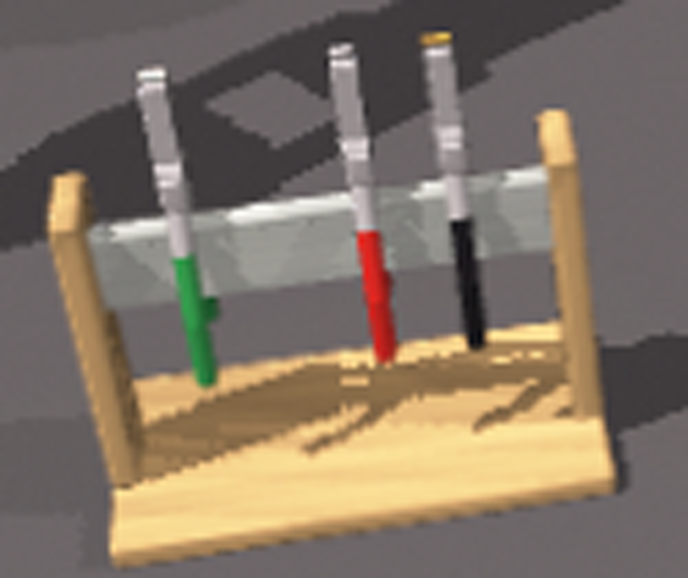

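```bash
cat > m1.py <<'E'
from h import *
t,s=load('top0'),load('scene0')
T1=lambda u,v:((u+.5)/7-.5+145,(v+.5)/7-.5+200)
T2=lambda u,v:((u+.5)/7-.5+300,(v+.5)/7-.5+220)
S1=lambda u,v:((u+.5)/7-.5+280,(v+.5)/7-.5+160)
S2=lambda u,v:((u+.5)/5.5-.5+120,(v+.5)/5.5-.5+185)
np.set_printoptions(precision=4,suppress=True)
b=[onz(t,T1(*p),.01) for p in [(100,163),(655,197),(635,497),(72,460)]]
print('base',np.array(b)); print('lens',[np.linalg.norm(b[i]-b[(i+1)%4]) for i in range(4)])
for a,c in [(0,1),(3,2)]: d=b[a]-b[c]; print('vice x ang',np.degrees(np.arctan2(d[1],d[0])))
print('centre',np.mean(b,0))
th=[onz(t,T1(*p),.102) for p in [(583,130),(645,130),(643,187),(583,183)]]; print('thumb top',np.mean(th,0))
st=np.mean([S1(219,332),S1(265,310),S1(311,335),S1(262,362)],0); tt=np.mean([T1(*p) for p in [(583,130),(645,130),(643,187),(583,183)]],0)
print('thumb tri',tri([(t,tt),(s,st)]), 'scene on .102',onz(s,st,.102))
print('nose tip',tri([(t,T1(210,305)),(s,S1(475,54))]))
for n,a,c in [('black',(232,225),(438,40)),('red',(328,245),(342,50)),('green',(525,322),(152,75))]:
    print(n,'tip',tri([(t,T2(*a)),(s,S2(*c))]))
rb=[onz(t,T2(*p),.012) for p in [(115,60),(563,222),(480,475),(25,308)]]
print('rackbase',np.array(rb),np.mean(rb,0),[np.linalg.norm(rb[i]-rb[(i+1)%4]) for i in range(4)])
r1,r2=onz(t,T2(130,193),.125),onz(t,T2(565,348),.125); print('rail',r1,r2,(r1+r2)/2,np.linalg.norm(r1-r2))
for n,a in [('black',(222,222)),('red',(312,247)),('green',(490,318))]: print('crotch',n,onz(t,T2(*a),.13))
E
python3 m1.py
```

```text
base [[0.6053 0.3119 0.01  ]
 [0.5978 0.0795 0.01  ]
 [0.4752 0.0833 0.01  ]
 [0.4823 0.3167 0.01  ]]
lens [np.float64(0.23250087343202205), np.float64(0.12263635067406908), np.float64(0.2335041821446308), np.float64(0.12302635846189466)]
vice x ang 88.15469227931519
vice x ang 88.24981505259103
centre [0.5402 0.1978 0.01  ]
thumb top [0.606  0.0866 0.102 ]
thumb tri (array([0.6063, 0.0869, 0.1023]), [np.float64(0.0004936782435896855), np.float64(0.0004936782435897392)]) scene on .102 [0.6061 0.0877 0.102 ]
nose tip (array([0.545 , 0.2265, 0.1434]), [np.float64(0.00013010629379674692), np.float64(0.00013010629379658247)])
black tip (array([ 0.5342, -0.1665,  0.1882]), [np.float64(0.0005747198715748627), np.float64(0.0005747198715748745)])
red tip (array([ 0.5276, -0.2004,  0.1913]), [np.float64(0.0007954162015875837), np.float64(0.0007954162015876427)])
green tip (array([ 0.5033, -0.2674,  0.1903]), [np.float64(0.0006434555116585822), np.float64(0.0006434555116586156)])
rackbase [[ 0.6024 -0.1444  0.012 ]
 [ 0.5403 -0.3302  0.012 ]
 [ 0.4369 -0.2963  0.012 ]
 [ 0.5004 -0.1094  0.012 ]] [ 0.52   -0.2201  0.012 ] [np.float64(0.19586737878363775), np.float64(0.1088167965423246), np.float64(0.19735850972946514), np.float64(0.10783335521019441)]
rail [ 0.5455 -0.1389  0.125 ] [ 0.4924 -0.3     0.125 ] [ 0.519  -0.2194  0.125 ] 0.16960492929069135
crotch black [ 0.5357 -0.1721  0.13  ]
crotch red [ 0.5274 -0.2051  0.13  ]
crotch green [ 0.503  -0.2708  0.13  ]
```

```bash
python3 -m crank '[[0,0,-1,-1.08],[0,0,-1,-1.08],[0,0,-1,-1.08],[0,0,-1,-1.08],[0,0,-1,-1.08],[0,0,-1,-1.08],[0,0,-1,-1.08],[0,0,-1,-1.08],[0,0,-1,-1.08],[0,0,-1,-1.08]]' 0
cat > d.py <<'E'
# usage: d.py x y z yaw -> needed shift in tool axes (cm) and turn units
import sys
from h import *
from plant import manip
s=manip.state(); M=rot(s['tool_rot']); g=np.array([float(v) for v in sys.argv[1:4]])
yaw=np.degrees(np.arctan2(M[1,0],M[0,0]))
print('t',s['time'],'pos',s['tool_pos'].round(4),'yaw',yaw.round(2),'tz',M[:,2].round(3),'w',round(s['gripper_width'],3),'F',s['contact_force'].round(2),'j',s['joint_pos'].round(2))
print('shift cm',(M.T@(g-s['tool_pos'])*100).round(2),'dist',np.linalg.norm(g-s['tool_pos']).round(4))
if len(sys.argv)>4: print('turn units',((yaw-float(sys.argv[4]))/6).round(2))
E
python3 d.py .606 .087 .30 -1.8
```

```text
time: 0.98
tool_pos: [0.2512, -0.572, 0.3078]
tool_rot: [-0.0, 1.0, -0.01, -0.0]
contact_force: [-0.8, -0.1, 0.8]
gripper_width: -0.004
t 0.9833 pos [ 0.2512 -0.572   0.3078] yaw -1.17 tz [-0.     0.001 -1.   ] w -0.004 F [-0.84 -0.09  0.84] j [-1.28  0.01  1.49  0.    1.64 -1.26]
shift cm [ 34.12 -66.61   0.83] dist 0.7485
turn units 0.1
```

```bash
python3 -m crank '[[1.7,-3.33,0,0.1],[1.7,-3.33,0,0],[1.7,-3.33,0,0],[1.7,-3.33,0,0],[1.7,-3.33,0,0],[1.7,-3.33,0,0],[1.7,-3.33,0,0],[1.7,-3.33,0,0],[1.7,-3.33,0,0],[1.7,-3.33,0,0]]'
python3 -c "
from h import *
grab('wrist','w1')"
python3 d.py .606 .087 .30 -1.8
```

```text
time: 1.82
tool_pos: [0.4334, -0.2437, 0.3075]
tool_rot: [-0.0, 1.0, -0.018, -0.0]
contact_force: [0.1, 0.3, 0.1]
gripper_width: -0.001
t 1.8667 pos [ 0.436  -0.2384  0.3077] yaw -1.73 tz [ 0.003  0.004 -1.   ] w -0.001 F [ 1.15  4.35 -0.52] j [-0.65 -0.3   1.77  0.01  1.67 -0.62]
shift cm [ 16.   -33.04   0.96] dist 0.3672
turn units 0.01
```

View pics/w1.png

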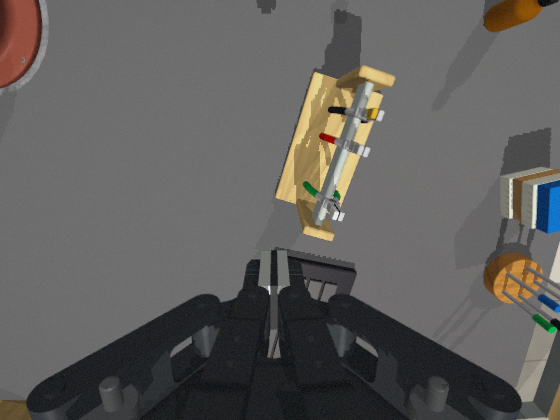

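```bash
python3 -m crank '[[1.78,-3.67,0.1,0],[1.78,-3.67,0.1,0],[1.78,-3.67,0.1,0],[1.78,-3.67,0.1,0],[1.78,-3.67,0.1,0],[1.78,-3.67,0.1,0],[1.78,-3.67,0.1,0],[1.78,-3.67,0.1,0],[1.75,-3.67,0.1,0],[0,0,0,0]]'
python3 -c "
from h import *
grab('wrist','w2')"
python3 d.py .606 .087 .12 -1.8
```

```text
time: 2.7
tool_pos: [0.6061, 0.0843, 0.297]
tool_rot: [-0.001, 1.0, -0.015, -0.001]
contact_force: [0.4, 0.5, -0.2]
gripper_width: 0.003
t 2.75 pos [0.6052 0.0816 0.2972] yaw -1.82 tz [-0.002  0.    -1.   ] w -0.002 F [-0.13  0.42  0.6 ] j [ 0.01 -0.02  1.54  0.    1.62  0.04]
shift cm [ 0.1  -0.54 17.72] dist 0.1773
turn units -0.0
```

View pics/w2.png

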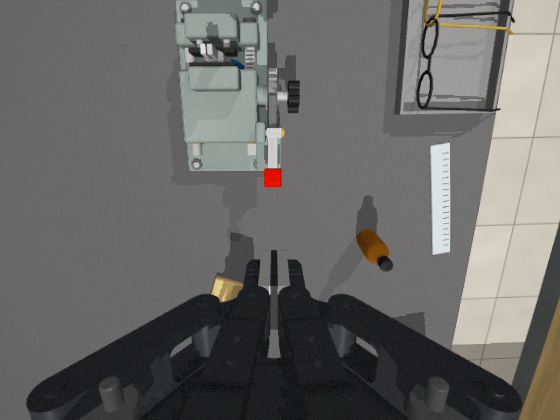

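Run:
```python
from h import *
import cv2
np.set_printoptions(precision=4,suppress=True)
w=load('w2');im=w['img'].astype(int)
m=(im[...,0]>170)&(im[...,1]<60); v,u=np.where(m); k=(v>150)&(v<200); c=(u[k].mean(),v[k].mean()); print(c,k.sum())
print('thumb',onz(w,c,.102), tri([(w,c),(load('top0'),(232.2,222.2))]))
cv2.imwrite('pics/w2a.png',cv2.resize(w['img'][0:110,165:310,::-1],None,fx=5,fy=5,interpolation=cv2.INTER_CUBIC))
cv2.imwrite('pics/w1a.png',cv2.resize(load('w1')['img'][60:245,270:400,::-1],None,fx=3.2,fy=3.2,interpolation=cv2.INTER_CUBIC))
```

```text
(np.float64(272.05263157894734), np.float64(177.5)) 304
thumb [0.6034 0.0881 0.102 ] (array([0.6046, 0.0872, 0.0995]), [np.float64(0.0013338074120948327), np.float64(0.001333807412094583)])
```

View pics/w2a.png

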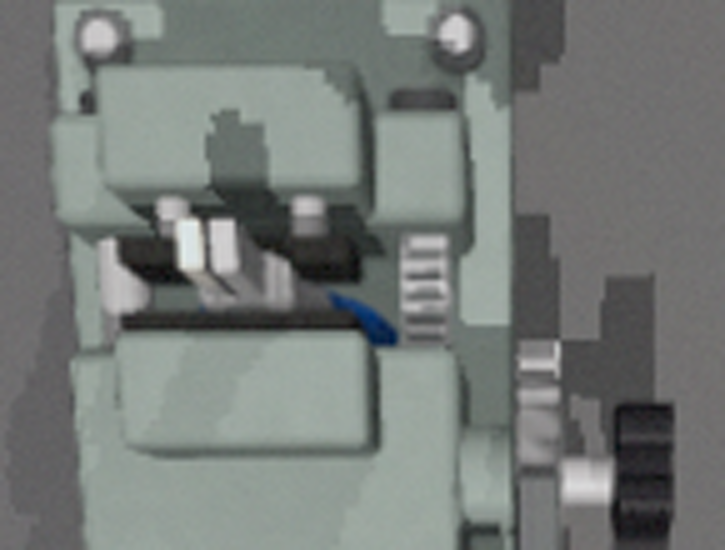

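View pics/w1a.png

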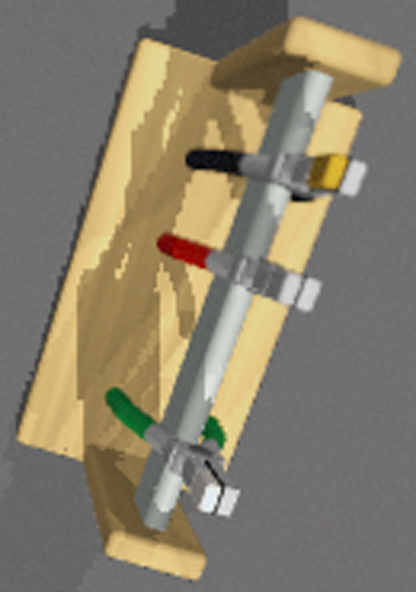

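```bash
python3 -m crank '[[0,-0.5,3,0],[0,0,4,0],[0,0,4,0],[0,0,4,0],[0,0,2.7,0],[0,0,0,0],[0,0,0,0]]'
python3 -c "
from h import *
grab('wrist','w3');grab('scene','sc3')
import cv2
cv2.imwrite('pics/sc3a.png',cv2.resize(load('sc3')['img'][150:250,270:390,::-1],None,fx=6,fy=6,interpolation=cv2.INTER_CUBIC))"
python3 d.py .605 .087 .104 -1.8
```

```text
time: 3.33
tool_pos: [0.6035, 0.0828, 0.1202]
tool_rot: [0.0, 1.0, -0.019, -0.002]
contact_force: [0.3, -1.4, 0.7]
gripper_width: -0.003
t 3.4333 pos [0.6067 0.0832 0.1248] yaw -2.13 tz [ 0.004 -0.    -1.   ] w -0.002 F [0.26 0.5  1.21] j [ 0.01  0.08  1.72 -0.    1.33  0.05]
shift cm [-0.19 -0.38  2.08] dist 0.0212
turn units -0.06
```

View pics/w3.png

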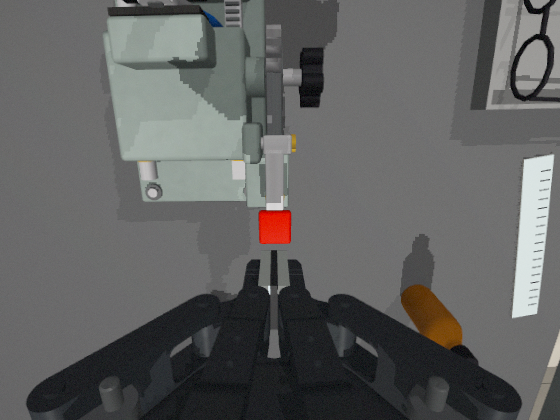

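View pics/sc3a.png

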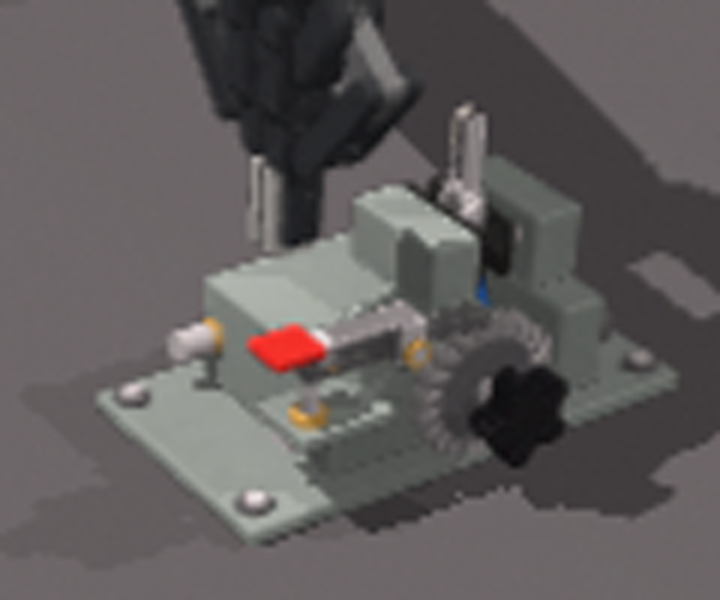

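Run:
```python
from h import *
from plant import manip
np.set_printoptions(precision=4,suppress=True)
w=load('w3');im=w['img'].astype(int)
m=(im[...,0]>150)&(im[...,1]<60)&(im[...,2]<60); v,u=np.where(m); k=(v>200)&(v<250)&(u>250)&(u<300); c=(u[k].mean(),v[k].mean())
print(c,onz(w,c,.102)); s=load('sc3')
for z in (.12,.125,.13,.14): print(z,(proj(s,[.605,.083,z])-[270,150])*6, proj(w,[.605,.083,z]))
print((proj(s,[[.605,.087,.102]])-[270,150])*6)
print(w['position'],w['orientation'])
```

```text
(np.float64(274.51677852348996), np.float64(226.9300095877277)) [0.6038 0.0885 0.102 ]
0.12 [[274.1953 306.535 ]] [[276.6292 245.5854]]
0.125 [[274.6678 295.2715]] [[276.6719 249.0805]]
0.13 [[275.1419 283.9447]] [[276.7168 252.7669]]
0.14 [[276.0947 261.1   ]] [[276.8144 260.7794]]
[[280.8229 343.6049]]
[0.6067 0.1606 0.2868] [ 0.9879 -0.1541  0.0051 -0.0175]
```

```bash
python3 - <<'E'
from h import *
from plant import manip
import cv2
np.set_printoptions(precision=4,suppress=True)
for i in range(3):
    s=manip.state(); print(s['time'],s['tool_pos'],s['contact_force'])
    f=grab('scene','sc4')
E
python3 -m crank '[[0,0,0,0],[0,0,0,0],[0,0,0,0],[0,0,0,0]]'
python3 - <<'E'
from h import *
from plant import manip
import cv2
for i in range(3):
    s=manip.state(); print(s['time'],s['tool_pos'],s['contact_force'])
    f=grab('scene','sc4')
cv2.imwrite('pics/sc4a.png',cv2.resize(load('sc4')['img'][90:250,270:390,::-1],None,fx=6,fy=6,interpolation=cv2.INTER_CUBIC)[:,:,:][360:])
E
```

```text
3.4333 [0.6067 0.0832 0.1248] [0.2617 0.5005 1.2131]
3.4833 [0.6072 0.0833 0.1256] [ 0.0753  0.3378 -0.52  ]
3.5333 [0.6073 0.0835 0.1256] [-0.3128  0.4314  1.2305]
time: 3.92
tool_pos: [0.6052, 0.0838, 0.1221]
tool_rot: [-0.0, 1.0, -0.018, 0.0]
contact_force: [0.1, 0.1, 0.1]
gripper_width: -0.002
3.9167 [0.60515316 0.08383797 0.12212138] [0.08077004 0.11644373 0.12287053]
3.9667 [0.60502446 0.08383445 0.12190293] [-0.0444332   0.17641788  0.83130345]
4.0167 [0.60495504 0.08383136 0.12176472] [ 1.06788169  0.12603142 -0.67527658]
```

View pics/sc4a.png

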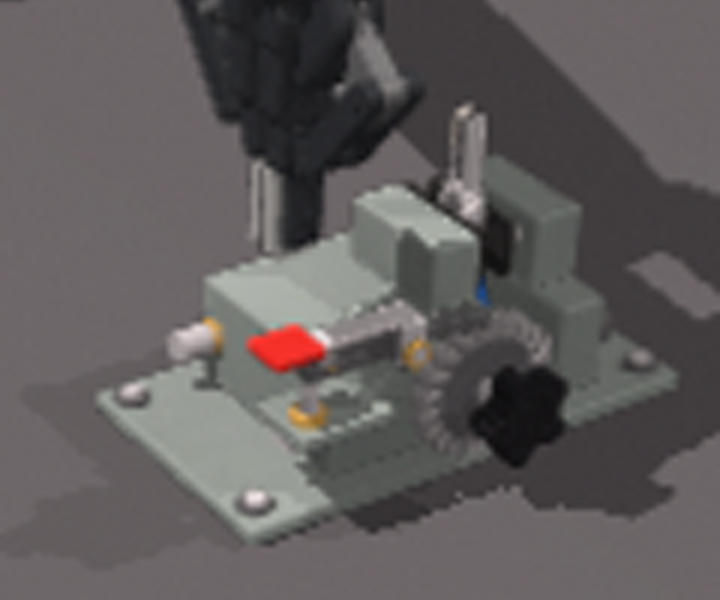

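Run:
```python
from h import *
import cv2
np.set_printoptions(precision=4,suppress=True)
s=load('sc4'); f=grab('wrist','w4')
print(onz(s,(270+268/6,150+250/6),.122))
print(tri([(s,(270+268/6,150+250/6)),(f,(274,250))]))
cv2.imwrite('pics/w4a.png',cv2.resize(f['img'][190:330,200:350,::-1],None,fx=5,fy=4.2,interpolation=cv2.INTER_CUBIC))
```

```text
[0.571 0.105 0.122]
(array([0.6018, 0.0866, 0.1402]), [np.float64(0.004445880787956199), np.float64(0.004445880787956193)])
```

View pics/w4a.png

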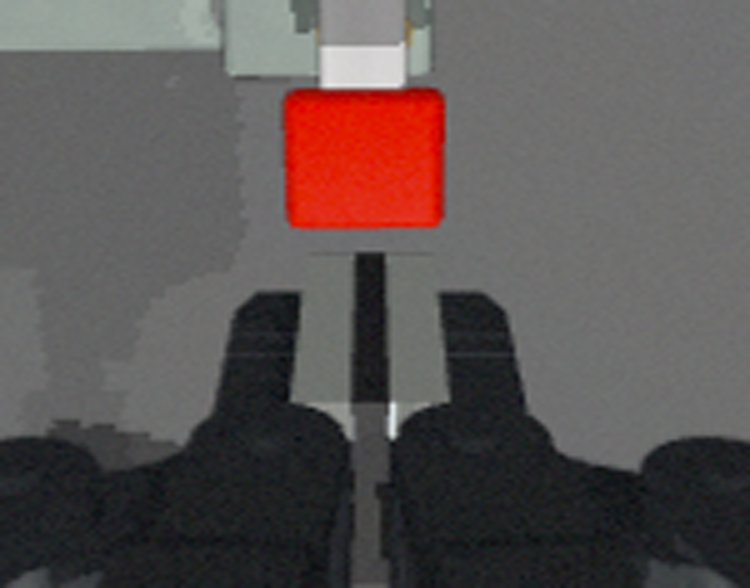

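```bash
python3 -m crank '[[0,-0.4,0.5,0],[0,0,0.5,0],[0,0,0.5,0],[0,0,0,0],[0,0,0,0]]'
cat > look.py <<'E'
import sys
from h import *
n=sys.argv[1]
grab('scene','s'+n);grab('wrist','w'+n)
a=cv2.resize(load('s'+n)['img'][150:250,270:390,::-1],(400,333),interpolation=cv2.INTER_CUBIC)
b=cv2.resize(load('w'+n)['img'][140:320,165:385,::-1],(400,333),interpolation=cv2.INTER_CUBIC)
cv2.imwrite('pics/c%s.png'%n,np.hstack([a,b]))
E
python3 look.py 5; python3 d.py .605 .087 .104 -1.8
```

```text
time: 4.53
tool_pos: [0.6046, 0.0878, 0.1058]
tool_rot: [0.0, 1.0, -0.018, -0.001]
contact_force: [0.5, -0.1, 0.3]
gripper_width: -0.003
t 4.6333 pos [0.6052 0.0877 0.1067] yaw -2.09 tz [-0. -0. -1.] w 0.001 F [-0.52 -0.03  0.29] j [ 0.02  0.1   1.73 -0.    1.31  0.06]
shift cm [-0.02  0.07  0.27] dist 0.0028
turn units -0.05
```

View pics/c5.png

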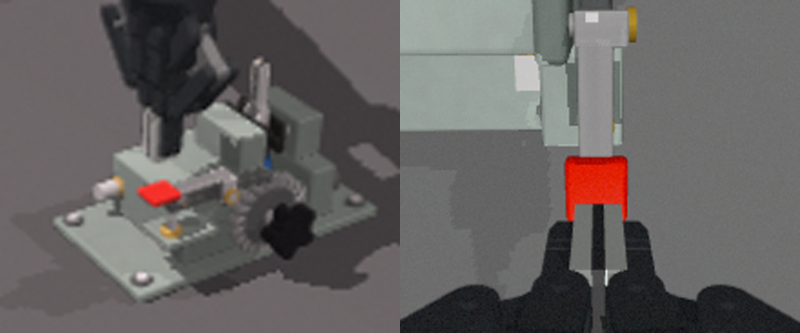

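```bash
for i in 1 ; do python3 -m crank '[[0,0,0.3,0],[0,0,0.2,0],[0,0,0,0],[0,0,0,0]]'; done; python3 look.py 6;  python3 d.py .605 .087 .104 -1.8
```

```text
time: 4.97
tool_pos: [0.605, 0.0877, 0.1016]
tool_rot: [-0.0, 1.0, -0.018, -0.0]
contact_force: [-0.2, -0.3, -0.4]
gripper_width: 0.001
t 5.0667 pos [0.6052 0.0877 0.1019] yaw -2.1 tz [ 0. -0. -1.] w -0.0 F [0.3  0.11 0.09] j [ 0.02  0.11  1.74 -0.    1.3   0.06]
shift cm [-0.02  0.07 -0.21] dist 0.0023
turn units -0.05
```

View pics/c6.png

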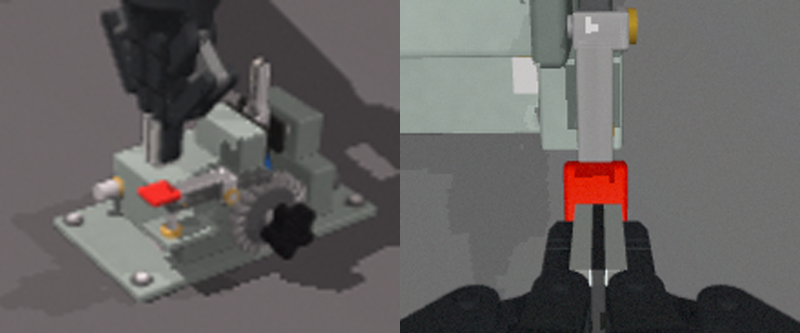

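```bash
python3 -m crank '[[0,0,0.2,0],[0,0,0.2,0],[0,0,0,0]]';python3 -m crank '[[0,0,0.2,0],[0,0,0.2,0],[0,0,0,0]]'; python3 look.py 7;  python3 d.py .605 .087 .104 -1.8
```

```text
time: 5.32
tool_pos: [0.6048, 0.0878, 0.0972]
tool_rot: [0.0, 1.0, -0.018, -0.0]
contact_force: [0.5, 0.3, -1.2]
gripper_width: 0.003
time: 5.57
tool_pos: [0.6048, 0.0877, 0.0932]
tool_rot: [0.0, 1.0, -0.018, -0.0]
contact_force: [1.3, 0.5, 0.6]
gripper_width: -0.0
t 5.6667 pos [0.6051 0.0878 0.0936] yaw -2.09 tz [-0. -0. -1.] w -0.003 F [-0.11 -0.44 -0.04] j [ 0.02  0.12  1.74 -0.    1.28  0.06]
shift cm [-0.    0.08 -1.04] dist 0.0104
turn units -0.05
```

View pics/c7.png

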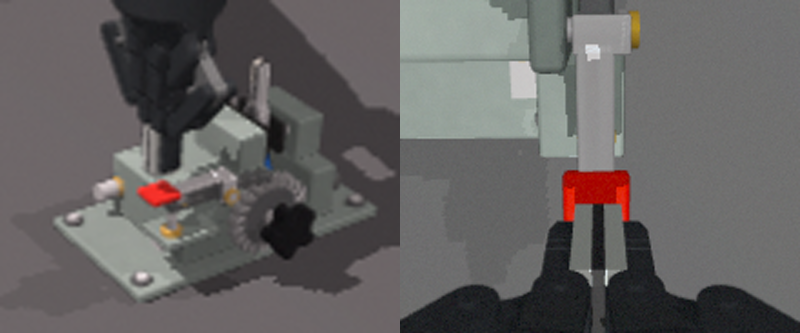

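```bash
python3 -m crank '[[0,0,0.2,0],[0,0,0.2,0],[0,0,0,0]]';python3 -m crank '[[0,0,0.2,0],[0,0,0.2,0],[0,0,0,0]]'; python3 look.py 8;  python3 d.py .605 .087 .104 -1.8
```

```text
time: 5.92
tool_pos: [0.6048, 0.0878, 0.0892]
tool_rot: [0.0, 1.0, -0.018, -0.0]
contact_force: [-0.4, 0.7, -0.5]
gripper_width: 0.001
time: 6.17
tool_pos: [0.6048, 0.0878, 0.0852]
tool_rot: [0.0, 1.0, -0.018, -0.0]
contact_force: [0.3, -0.3, -0.6]
gripper_width: -0.0
t 6.2667 pos [0.6051 0.0877 0.0856] yaw -2.09 tz [-0. -0. -1.] w 0.007 F [ 0.26  0.03 -0.02] j [ 0.02  0.12  1.75 -0.    1.27  0.06]
shift cm [-0.    0.08 -1.84] dist 0.0184
turn units -0.05
```

View pics/c8.png

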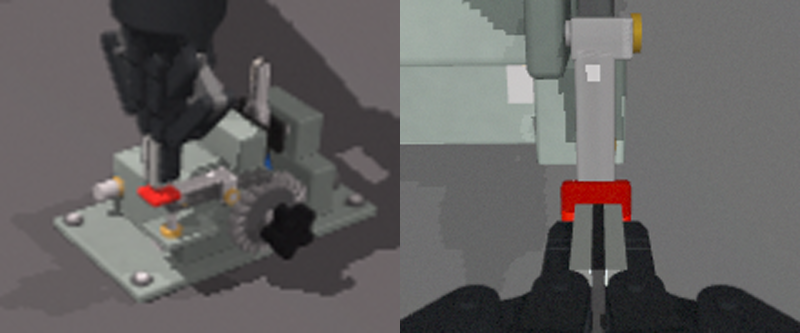

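```bash
python3 -m crank '[[0,0,0.2,0],[0,0,0,0]]' | grep -E 'pos|force';python3 -m crank '[[0,0,0.2,0],[0,0,0,0]]'| grep -E 'pos|force'; python3 look.py 9;  python3 d.py .605 .087 .104 -1.8
```

```text
tool_pos: [0.605, 0.0878, 0.0835]
contact_force: [0.0, 0.0, -0.5]
tool_pos: [0.6049, 0.0877, 0.0814]
contact_force: [-0.3, 0.0, -0.1]
t 6.7 pos [0.605  0.0878 0.0816] yaw -2.09 tz [-0.  0. -1.] w 0.001 F [-0.43 -0.27  0.14] j [0.02 0.13 1.75 0.   1.26 0.06]
shift cm [-0.    0.08 -2.24] dist 0.0224
turn units -0.05
```

View pics/c9.png

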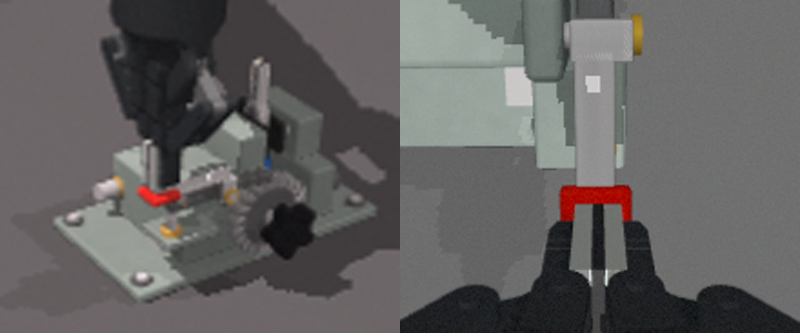

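```bash
for i in 1; do python3 -m crank '[[0,0,0.15,0],[0,0,0,0]]' | grep -E 'pos|force';python3 -m crank '[[0,0,0.15,0],[0,0,0,0]]'| grep -E 'pos|force'; done; python3 look.py 10;  python3 d.py .605 .087 .104 -1.8
```

```text
tool_pos: [0.6051, 0.0878, 0.0801]
contact_force: [0.2, -0.0, 0.0]
tool_pos: [0.6051, 0.0877, 0.0786]
contact_force: [-1.0, 0.2, -0.3]
t 7.1333 pos [0.6051 0.0878 0.0787] yaw -2.09 tz [-0.  0. -1.] w 0.004 F [0.03 0.49 0.5 ] j [0.02 0.13 1.75 0.   1.26 0.06]
shift cm [-0.01  0.08 -2.53] dist 0.0253
turn units -0.05
```

View pics/c10.png

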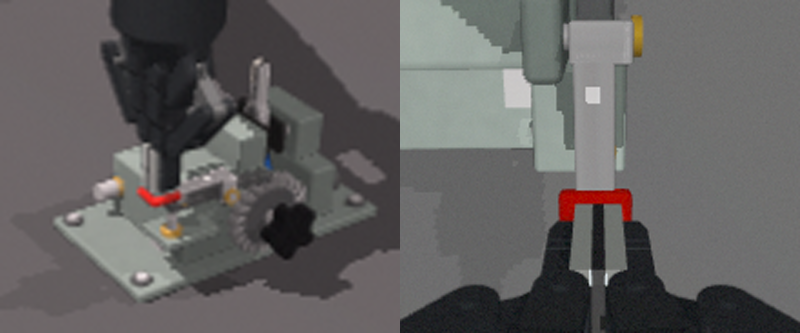

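```bash
python3 -m crank '[[0,0,0.15,0],[0,0,0,0]]' | grep -E 'pos|force';python3 -m crank '[[0,0,0.15,0],[0,0,0,0]]'| grep -E 'pos|force'
```

```text
tool_pos: [0.6052, 0.0877, 0.0772]
contact_force: [-0.4, -0.7, 0.5]
tool_pos: [0.6051, 0.0877, 0.0756]
contact_force: [0.1, -0.8, 0.1]
```

```bash
python3 -m crank '[[0,0,0.15,0],[0,0,0,0]]' | grep -E 'pos|force'; python3 look.py 11
```

```text
tool_pos: [0.6051, 0.0877, 0.0741]
contact_force: [0.5, -0.3, 1.0]
```

View pics/c11.png

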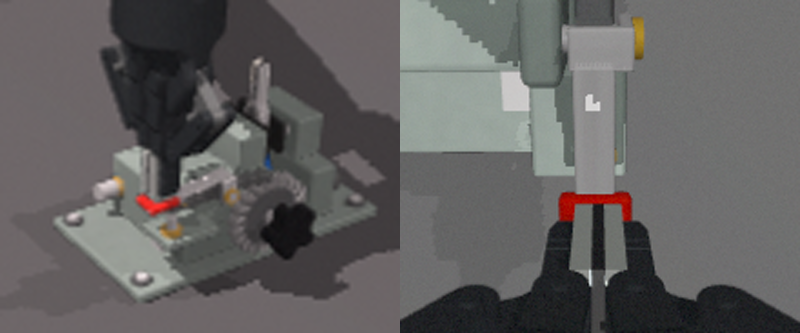

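```bash
python3 -m crank '[[0,0,0.1,0],[0,0,0,0]]' | grep -E 'pos|force'; python3 -c "
from plant import manip
s=manip.state();print(s['contact_force'],s['ft_torque'])"
```

```text
tool_pos: [0.6052, 0.0877, 0.0732]
contact_force: [0.9, -0.1, 0.5]
[ 0.90707203 -0.10129113  0.54319162] [-0.07874019 -0.04339946 -0.01951301]
```

```bash
python3 -m crank '[[0,0,0.1,0],[0,0,0,0]]' | grep -E 'pos|force'
```

```text
tool_pos: [0.6052, 0.0877, 0.0723]
contact_force: [0.4, 0.9, 1.0]
```

```bash
python3 -m crank '[[0,0,0.1,0],[0,0,0,0]]' | grep -E 'pos|force'
```

```text
tool_pos: [0.6054, 0.0876, 0.0718]
contact_force: [-0.9, -2.1, 3.1]
```

```bash
python3 -m crank '[[0,0,0.1,0],[0,0,0,0]]' | grep -E 'pos|force'; python3 look.py 12
```

```text
tool_pos: [0.6054, 0.0875, 0.0713]
contact_force: [-3.1, -1.7, 6.0]
```

View pics/c12.png

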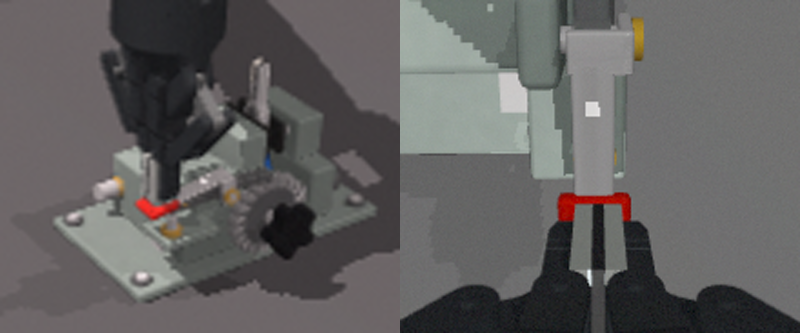

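```bash
python3 -m crank '[[0,0,0.1,0],[0,0,0,0]]' | grep -E 'pos|force'
```

```text
tool_pos: [0.6055, 0.0874, 0.0706]
contact_force: [-3.1, -2.1, 8.4]
```

```bash
python3 -m crank '[[0,0,0.1,0],[0,0,0,0]]' | grep -E 'pos|force'
```

```text
tool_pos: [0.6055, 0.0873, 0.0696]
contact_force: [-2.8, -2.3, 8.0]
```

```bash
python3 -m crank '[[0,0,0.1,0],[0,0,0,0]]' | grep -E 'pos|force'; python3 look.py 13
```

```text
tool_pos: [0.6054, 0.0871, 0.0685]
contact_force: [-2.5, -3.6, 6.6]
```

View pics/c13.png

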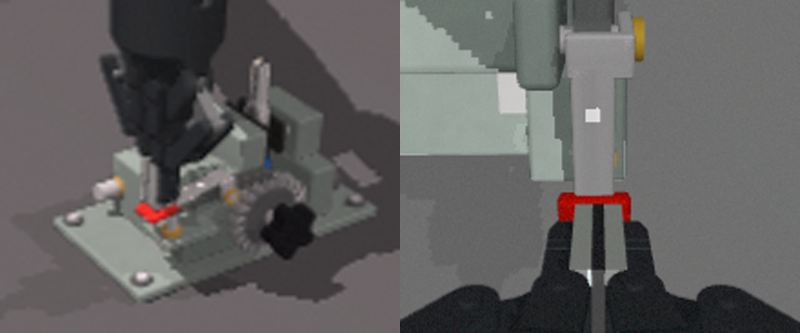

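```bash
python3 -m crank '[[0,0,0.1,0],[0,0,0.1,0],[0,0,0,0]]' | grep -E 'pos|force'
```

```text
tool_pos: [0.6054, 0.0868, 0.0661]
contact_force: [-2.5, -4.2, 6.4]
```

```bash
python3 -m crank '[[0,0,0.05,0],[0,0,0,0]]' | grep -E 'pos|force'
```

```text
tool_pos: [0.6054, 0.0868, 0.0657]
contact_force: [-3.2, -3.6, 6.9]
```

```bash
python3 -m crank '[[0,0,0.05,0],[0,0,0,0]]' | grep -E 'pos|force'; python3 look.py 14
```

```text
tool_pos: [0.6054, 0.0868, 0.0654]
contact_force: [-3.8, -4.0, 6.4]
```

View pics/c14.png

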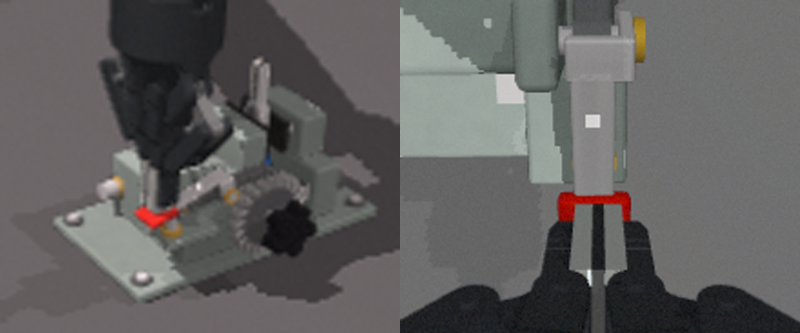

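```bash
python3 -m crank '[[0,0,0.03,0],[0,0,0,0],[0,0,0,0],[0,0,0,0],[0,0,0,0],[0,0,0,0],[0,0,0,0],[0,0,0,0],[0,0,0,0],[0,0,0,0]]' | grep -E 'pos|force'; python3 look.py 15
```

```text
tool_pos: [0.6054, 0.0868, 0.0653]
contact_force: [-2.5, -4.0, 7.0]
```

```bash
python3 -m crank '[[0,0,0,0],[0,0,0,0],[0,0,0,0],[0,0,0,0],[0,0,0,0],[0,0,0,0],[0,0,0,0],[0,0,0,0],[0,0,0,0],[0,0,0,0]]' | grep -E 'pos|force';python3 -m crank '[[0,0,0,0],[0,0,0,0],[0,0,0,0],[0,0,0,0],[0,0,0,0],[0,0,0,0],[0,0,0,0],[0,0,0,0],[0,0,0,0],[0,0,0,0]]' | grep -E 'time|pos|force'; python3 look.py 16; python3 -c "
import cv2
a=cv2.imread('pics/c15.png');b=cv2.imread('pics/c16.png');cv2.imwrite('pics/c1516.png',cv2.hconcat([a[:,:400],b[:,:400]]))"
```

```text
tool_pos: [0.6055, 0.0868, 0.0653]
contact_force: [-3.9, -3.8, 8.3]
time: 12.38
tool_pos: [0.6054, 0.0868, 0.0652]
contact_force: [-3.4, -3.9, 7.2]
```

View pics/c1516.png

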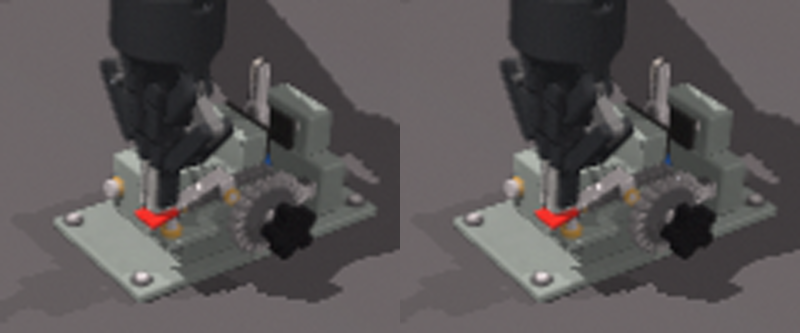

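Run:
```python
from h import *
f=grab('top','top2')
a=cv2.resize(load('top0')['img'][200:280,145:250,::-1],(400,305),interpolation=cv2.INTER_CUBIC)
b=cv2.resize(f['img'][200:280,145:250,::-1],(400,305),interpolation=cv2.INTER_CUBIC)
cv2.imwrite('pics/c17.png',np.hstack([a,b]))
a=cv2.imread('pics/s14.png');b=cv2.imread('pics/s16.png')
print(np.abs(cv2.imread('pics/s15.png')[150:250,270:390].astype(int)-b[150:250,270:390]).max())
```

```text
54
```

View pics/c17.png

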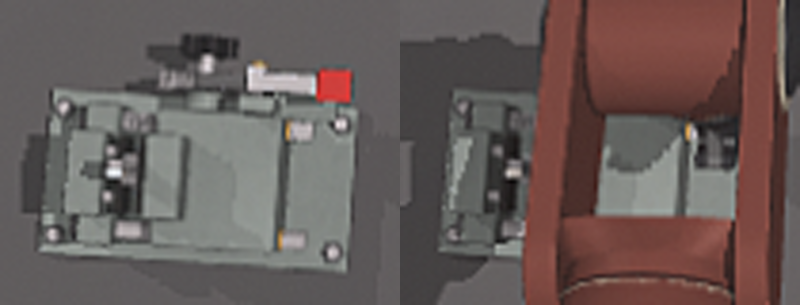

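Run:
```python
from h import *
a=cv2.resize(load('sc3')['img'][165:225,335:385,::-1],(400,480),interpolation=cv2.INTER_CUBIC)
b=cv2.resize(load('s16')['img'][165:225,335:385,::-1],(400,480),interpolation=cv2.INTER_CUBIC)
cv2.imwrite('pics/c18.png',np.hstack([a,b]))
```

```text
(no output)
```

View pics/c18.png

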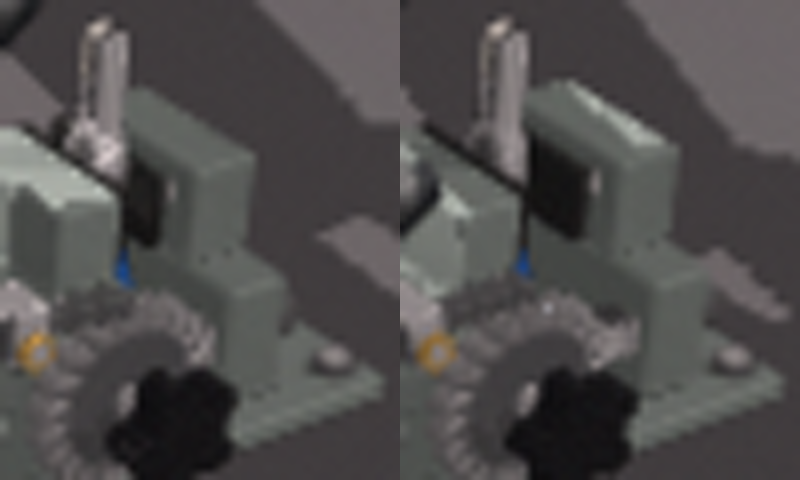

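Run:
```python
from h import *
a,b=load('sc3'),load('s16')
P=lambda u,v:(335+u/8,165+v/8)
for p,q in [((254,152),(279,146)),((190,185),(215,177)),((282,277),(307,270))]:
    A,B=onz(a,P(*p),.092),onz(b,P(*q),.092); print(A,B,np.linalg.norm(A-B))
f=load('sc3');
```

```text
[0.57015499 0.27656903 0.092     ] [0.57155314 0.28638423 0.092     ] 0.00991427550782499
[0.57557678 0.24380403 0.092     ] [0.5759582  0.25421819 0.092     ] 0.010421135564775537
[0.63508691 0.22837709 0.092     ] [0.636165   0.23781456 0.092     ] 0.009498854030184332
```

Run:
```python
from h import *
a=cv2.resize(load('sc3')['img'][190:225,290:325,::-1],(400,400),interpolation=cv2.INTER_CUBIC)
b=cv2.resize(load('s16')['img'][190:225,290:325,::-1],(400,400),interpolation=cv2.INTER_CUBIC)
cv2.imwrite('pics/c19.png',np.hstack([a,b]))
```

```text
(no output)
```

View pics/c19.png

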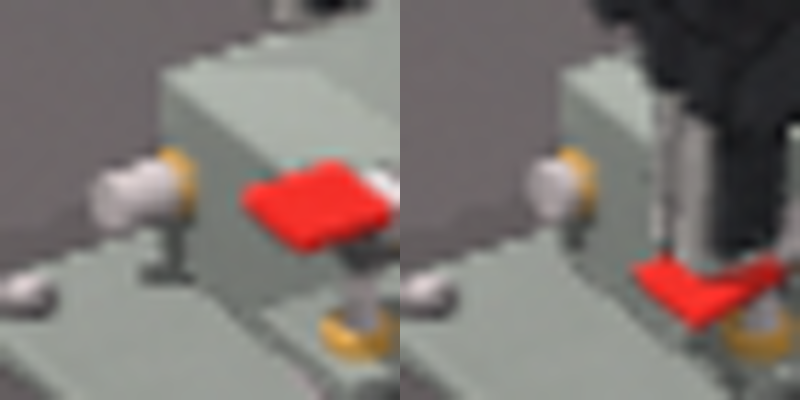

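Run:
```python
from h import *
g=lambda n:cv2.cvtColor(load(n)['img'][170:200,350:380],cv2.COLOR_RGB2GRAY).astype(np.float32)
ref=cv2.cvtColor(load('sc3')['img'],cv2.COLOR_RGB2GRAY)[176:196,357:372]
for n in ['s12','s13','s14','s15','s16']:
    im=cv2.cvtColor(load(n)['img'],cv2.COLOR_RGB2GRAY)[160:215,340:390]
    im=cv2.resize(im,None,fx=8,fy=8,interpolation=cv2.INTER_CUBIC); r=cv2.resize(ref,None,fx=8,fy=8,interpolation=cv2.INTER_CUBIC)
    m=cv2.matchTemplate(im,r,cv2.TM_CCOEFF_NORMED); _,s,_,l=cv2.minMaxLoc(m); print(n,s,(l[0]/8-17,l[1]/8-16))
```

```text
s12 0.9970612525939941 (0.0, 0.0)
s13 0.996401309967041 (0.0, 0.0)
s14 0.9546505212783813 (1.125, -0.625)
s15 0.8019845485687256 (2.75, -1.375)
s16 0.8005267381668091 (2.875, -1.375)
```

```bash
python3 -c "
from plant import manip
print(manip.grip_depth,[a for a in dir(manip) if a[0]!='_'])"
python3 -m crank '[[0,0,-0.3,0],[0,0,-0.5,0],[0,0,-1,0],[0,0,-2,0],[0,0,-3,0],[0,0,-4,0],[0,0,-4,0],[0,0,0,0],[0,0,0,0],[0,0,0,0]]' 1
python3 - <<'E'
from h import *
f=grab('wrist','w20');s=grab('scene','s20')
from plant import manip
st=manip.state();p=st['tool_pos'];M=rot(st['tool_rot']);print(p)
np.set_printoptions(precision=1,suppress=True)
for o in (0,.02): 
  for x in (-.0425,.0425): print(o,x,proj(s,p+M@[x,0,-o]),proj(f,p+M@[x,0,-o]))
E
```

```text
0.0187 ['IKError', 'grab_frame', 'grip_depth', 'job_done', 'state']
time: 13.37
tool_pos: [0.6047, 0.088, 0.2117]
tool_rot: [-0.0, 1.0, -0.018, -0.0]
contact_force: [-0.6, -0.5, -0.6]
gripper_width: 0.995
[0.60382227 0.08787344 0.20954724]
0 -0.0425 [[307.9 158.1]] [[205.5 244.9]]
0 0.0425 [[330.1 172.7]] [[340.  244.9]]
0.02 -0.0425 [[308.1 149.9]] [[197.8 259.8]]
0.02 0.0425 [[330.6 164.1]] [[347.7 259.8]]
```

View pics/w20.png

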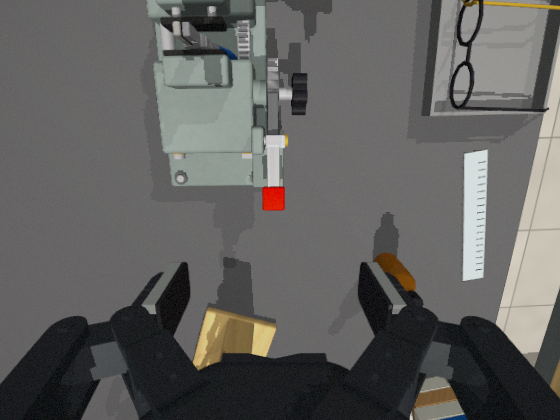

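View pics/s20.png

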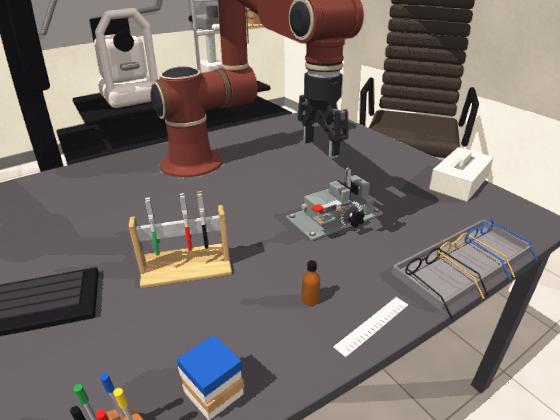

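```bash
cat >> m1.py <<'E'
print('----')
for a,c in [((340,250),(437,222)),((270,252),(488,205)),((330,400),(345,165)),((262,395),(390,147))]: print(tri([(t,T1(*a)),(s,S1(*c))]))
E
python3 m1.py | sed -n '/----/,$p'
python3 -c "
from h import *
f=load('w20');g=load('s20')
cv2.imwrite('pics/s20a.png',cv2.resize(g['img'][90:245,290:395,::-1],None,fx=5,fy=5,interpolation=cv2.INTER_CUBIC)[:600])
cv2.imwrite('pics/w20a.png',cv2.resize(f['img'][0:110,140:310,::-1],None,fx=4.5,fy=4.5,interpolation=cv2.INTER_CUBIC))
"
```

```text
----
(array([0.5691, 0.1914, 0.0955]), [np.float64(0.0012798216861435645), np.float64(0.0012798216861436376)])
(array([0.5672, 0.2181, 0.0936]), [np.float64(0.0005702326373725401), np.float64(0.0005702326373724219)])
(array([0.5125, 0.1935, 0.0926]), [np.float64(0.0017120396639656184), np.float64(0.0017120396639657377)])
(array([0.5124, 0.2177, 0.0935]), [np.float64(0.00034269043059732135), np.float64(0.00034269043059737393)])
```

View pics/s20a.png

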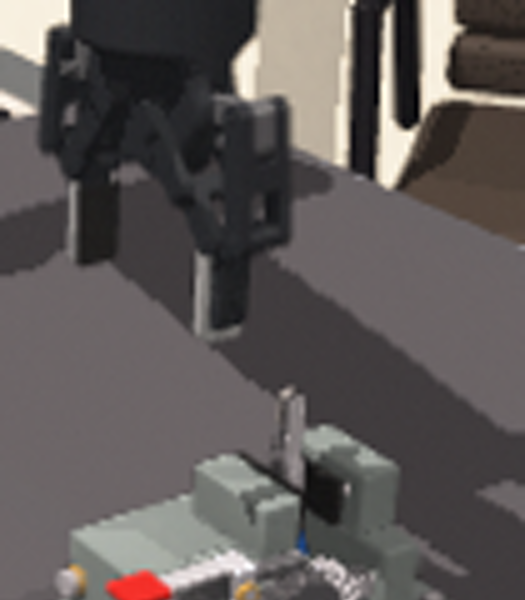

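View pics/w20a.png

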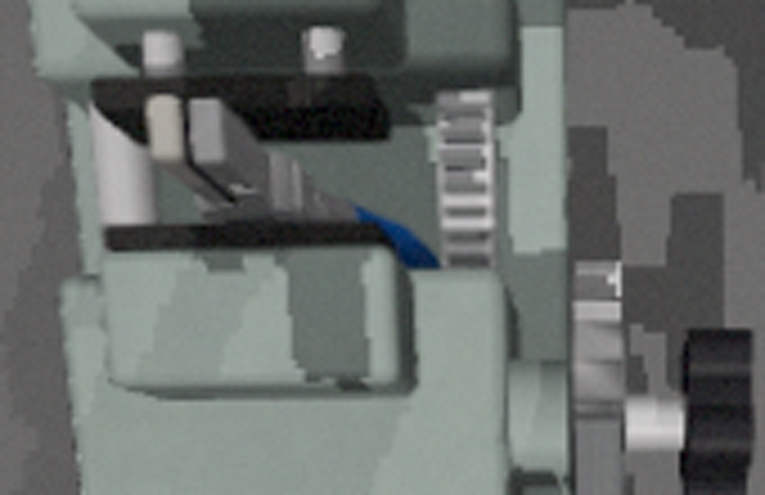

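Run:
```python
from h import *
np.set_printoptions(precision=4,suppress=True)
w,s,t=load('w20'),load('s20'),load('top0')
nt=(140+186/4.5,128/4.5); ns=(290+288/5,90+390/5)
print('nose tip',tri([(w,nt),(s,ns)]),tri([(w,nt),(s,ns),(t,(175,243.6))]), ns, nt)
for z in (.138,.143): print(z,onz(w,nt,z),onz(s,ns,z),onz(t,(175,243.6),z))
for x in (.646,.655,.561): 
  for y in (.077,.099):
    print(x,y,[((proj(s,[x,y,z])[0]-[290,90])*5).round() for z in (.21,.22,.23,.24,.25)])
```

```text
nose tip (array([0.5425, 0.2292, 0.1398]), [np.float64(0.00039747732582929034), np.float64(0.00039747732582942586)]) (array([0.5436, 0.2276, 0.1408]), [np.float64(0.0013497742221062754), np.float64(0.0008769725458846232), np.float64(0.0015872861889379853)]) (347.6, 168.0) (181.33333333333334, 28.444444444444443)
0.138 [0.5418 0.2294 0.138 ] [0.5401 0.232  0.138 ] [0.5439 0.2267 0.138 ]
0.143 [0.5432 0.228  0.143 ] [0.5477 0.225  0.143 ] [0.5438 0.2254 0.143 ]
0.646 0.077 [array([183., 417.]), array([184., 396.]), array([185., 374.]), array([186., 352.]), array([187., 330.])]
0.646 0.099 [array([224., 404.]), array([225., 383.]), array([226., 362.]), array([228., 340.]), array([229., 318.])]
0.655 0.077 [array([196., 425.]), array([197., 404.]), array([198., 382.]), array([200., 360.]), array([201., 338.])]
0.655 0.099 [array([237., 412.]), array([238., 391.]), array([240., 369.]), array([241., 348.]), array([243., 326.])]
0.561 0.077 [array([ 67., 346.]), array([ 67., 325.]), array([ 67., 305.]), array([ 68., 284.]), array([ 68., 263.])]
0.561 0.099 [array([106., 335.]), array([107., 315.]), array([107., 294.]), array([108., 274.]), array([109., 253.])]
```

```bash
python3 -m crank '[[-1.5,-3.5,0,0],[-1.5,-3.5,0,0],[-1.5,-3.5,0,0],[-1.5,-3.5,0,0],[0,0,0,0],[0,0,0,0],[0,0,0,0],[0,0,0,0]]'
python3 - <<'E'
from h import *
f=grab('wrist','w21');g=grab('scene','s21')
cv2.imwrite('pics/s21a.png',cv2.resize(g['img'][90:245,290:415,::-1],None,fx=4.8,fy=4.8,interpolation=cv2.INTER_CUBIC)[:600])
E
python3 d.py .5435 .2275 .083 -1.8
```

```text
time: 14.13
tool_pos: [0.5502, 0.2288, 0.2109]
tool_rot: [0.0, 1.0, -0.019, -0.001]
contact_force: [-0.5, -0.4, 0.0]
gripper_width: 1.0
t 14.2333 pos [0.5506 0.2286 0.2114] yaw -2.2 tz [-0.001 -0.    -1.   ] w 0.998 F [ 0.15  0.94 -0.03] j [ 0.27 -0.02  1.68 -0.    1.48  0.31]
shift cm [-0.7   0.14 12.85] dist 0.1287
turn units -0.07
```

View pics/w21.png

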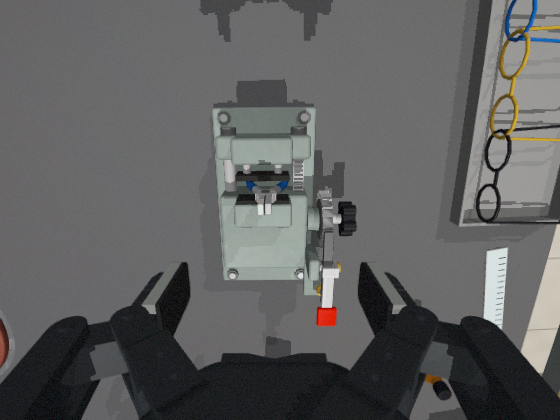

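View pics/s21a.png

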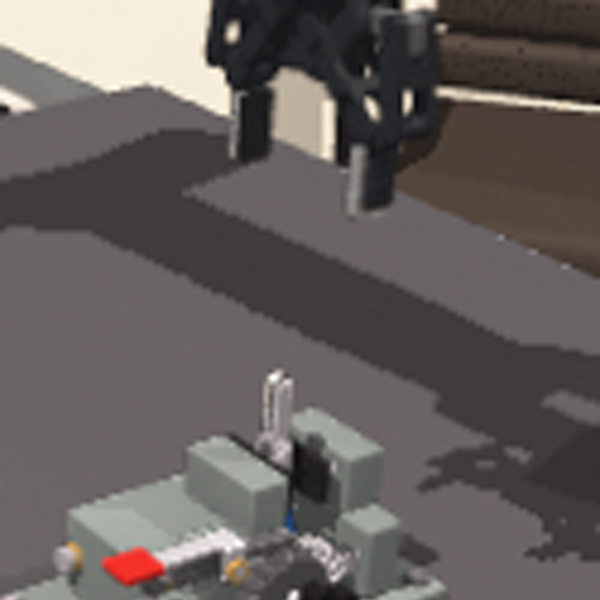

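Run:
```python
from h import *
f=load('w21')
cv2.imwrite('pics/w21a.png',cv2.resize(f['img'][150:230,215:315,::-1],None,fx=7,fy=7,interpolation=cv2.INTER_CUBIC))
```

```text
(no output)
```

View pics/w21a.png

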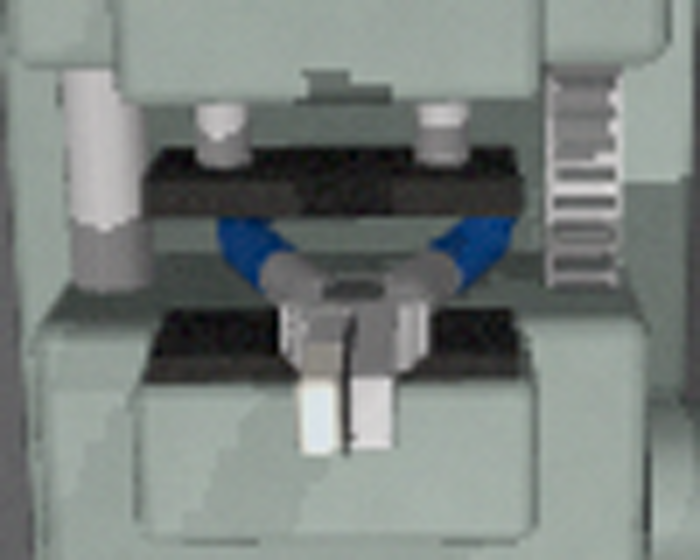

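Run:
```python
from h import *
np.set_printoptions(precision=4,suppress=True)
w,s=load('w21'),load('s21')
P=lambda u,v:(215+u/7,150+v/7)
print('tip',tri([(w,P(347,415)),(s,(347.7,168.2))]),onz(w,P(347,415),.139))
print('tip edges y',onz(w,P(347,378),.139),onz(w,P(347,452),.139),'x',onz(w,P(300,415),.139),onz(w,P(395,415),.139))
print('fixed face',onz(w,P(340,383),.092),'jaw left/right',onz(w,P(140,383),.092),onz(w,P(533,383),.092))
print('pad face z.092',onz(w,P(340,178),.092),onz(w,P(340,215),.06))
print('shoulder',onz(w,P(355,310),.10),'nose root bottom edge',onz(w,P(330,340),.102))
```

```text
tip (array([0.5421, 0.2302, 0.1389]), [np.float64(0.00023569390067285664), np.float64(0.0002356939006728258)]) [0.542  0.2301 0.139 ]
tip edges y [0.5422 0.2348 0.139 ] [0.5418 0.2253 0.139 ] x [0.5362 0.2303 0.139 ] [0.5478 0.2298 0.139 ]
fixed face [0.539  0.2199 0.092 ] jaw left/right [0.5098 0.2209 0.092 ] [0.5671 0.2189 0.092 ]
pad face z.092 [0.5404 0.2501 0.092 ] [0.5387 0.2378 0.06  ]
shoulder [0.542  0.2329 0.1   ] nose root bottom edge [0.5384 0.2292 0.102 ]
```

```bash
python3 -m crank '[[-0.8,-0.1,1,0],[0,0,3,0],[0,0,3,0],[0,0,2,0],[0,0,0,0],[0,0,0,0],[0,0,0,0]]'
python3 - <<'E'
from h import *
f=grab('wrist','w22');g=grab('scene','s22')
a=cv2.resize(g['img'][115:235,295:400,::-1],(400,457),interpolation=cv2.INTER_CUBIC)
b=cv2.resize(f['img'][140:420,140:400,::-1],(400,457),interpolation=cv2.INTER_CUBIC)
cv2.imwrite('pics/c22.png',np.hstack([a,b]))
E
python3 d.py .542 .2295 .083 -2.2
```

```text
time: 14.82
tool_pos: [0.5436, 0.2309, 0.1237]
tool_rot: [-0.0, 1.0, -0.019, 0.001]
contact_force: [-0.3, 0.2, 0.4]
gripper_width: 1.0
t 14.9167 pos [0.5441 0.2313 0.1246] yaw -2.12 tz [ 0.004  0.001 -1.   ] w 0.999 F [-0.13 -0.03  0.24] j [0.28 0.04 1.77 0.   1.33 0.31]
shift cm [-0.22  0.2   4.16] dist 0.0417
turn units 0.01
```

View pics/c22.png

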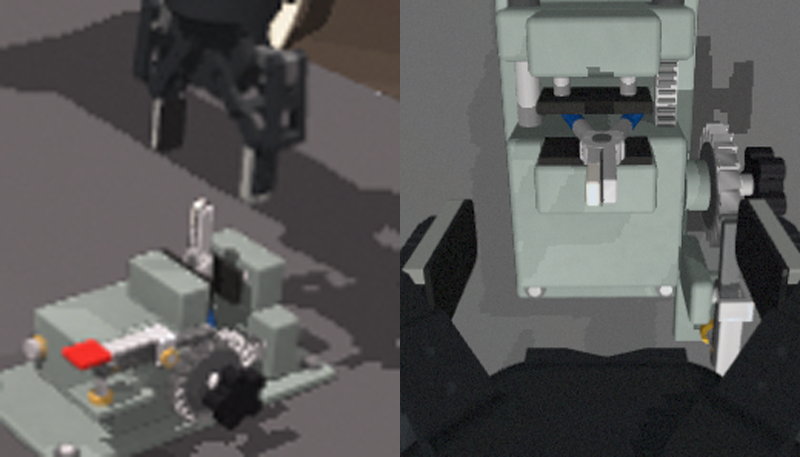

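```bash
python3 -m crank '[[-0.12,0.1,1,0],[0,0,1,0],[0,0,1,0],[0,0,0.6,0],[0,0,0.3,0],[0,0,0,0],[0,0,0,0],[0,0,0,0]]' 0.5
python3 - <<'E'
from h import *
f=grab('wrist','w23');g=grab('scene','s23')
a=cv2.resize(g['img'][115:235,295:400,::-1],(400,457),interpolation=cv2.INTER_CUBIC)
b=cv2.resize(f['img'][140:420,140:400,::-1],(400,457),interpolation=cv2.INTER_CUBIC)
cv2.imwrite('pics/c23.png',np.hstack([a,b]))
E
python3 d.py .542 .2295 .083 -2.2
```

```text
time: 15.58
tool_pos: [0.5415, 0.2303, 0.0834]
tool_rot: [-0.0, 1.0, -0.018, 0.0]
contact_force: [1.2, 1.0, -0.1]
gripper_width: 0.499
t 15.6833 pos [0.5416 0.2304 0.0837] yaw -2.09 tz [ 0.001  0.    -1.   ] w 0.5 F [-0.35  0.08 -0.61] j [0.28 0.07 1.81 0.   1.26 0.31]
shift cm [0.04 0.09 0.07] dist 0.0012
turn units 0.02
```

View pics/c23.png

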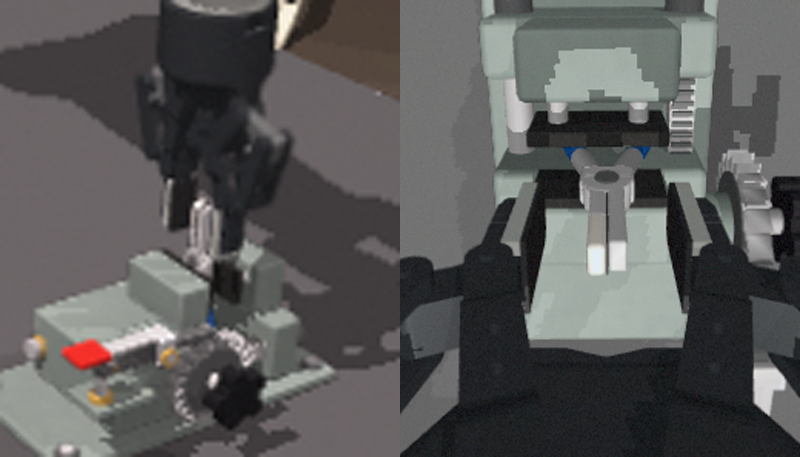

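```bash
python3 -m crank '[[0,0,0,0],[0,0,0,0],[0,0,0,0],[0,0,0,0],[0,0,0,0],[0,0,0,0],[0,0,0,0],[0,0,0,0]]' 0
python3 - <<'E'
from h import *
f=grab('wrist','w24');g=grab('scene','s24')
a=cv2.resize(g['img'][115:235,295:400,::-1],(400,457),interpolation=cv2.INTER_CUBIC)
b=cv2.resize(f['img'][140:420,140:400,::-1],(400,457),interpolation=cv2.INTER_CUBIC)
cv2.imwrite('pics/c24.png',np.hstack([a,b]))
E
python3 d.py .542 .2295 .083 -2.2
```

```text
time: 16.35
tool_pos: [0.5412, 0.2303, 0.0833]
tool_rot: [-0.0, 1.0, -0.018, 0.0]
contact_force: [-1.5, -0.1, 3.5]
gripper_width: 0.127
t 16.45 pos [0.5412 0.2303 0.0833] yaw -2.09 tz [ 0.  0. -1.] w 0.129 F [-1.42 -0.58  3.21] j [0.28 0.07 1.81 0.   1.26 0.31]
shift cm [0.08 0.07 0.03] dist 0.0012
turn units 0.02
```

View pics/c24.png

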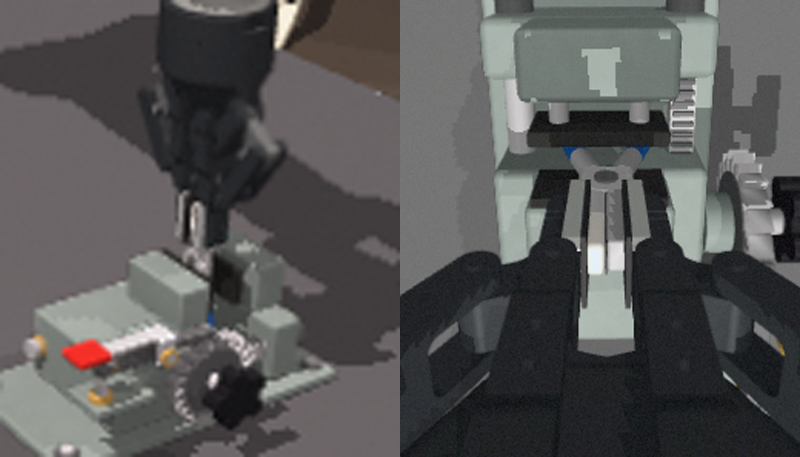

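```bash
python3 -m crank '[[0,0,-0.5,0],[0,0,-1,0],[0,0,-1.5,0],[0,0,-2,0],[0,0,-2,0],[0,0,-2,0],[0,0,-2,0],[0,0,-2,0],[0,0,-2,0],[0,0,-2,0]]';python3 -m crank '[[0,0,-2,0],[0,0,-2,0],[0,0,-1,0],[0,0,0,0],[0,0,0,0],[0,0,0,0]]'
python3 - <<'E'
from h import *
f=grab('wrist','w25');g=grab('scene','s25')
a=cv2.resize(g['img'][40:220,275:405,::-1],(400,554),interpolation=cv2.INTER_CUBIC)
b=cv2.resize(f['img'][140:420,140:400,::-1],(400,554),interpolation=cv2.INTER_CUBIC)
cv2.imwrite('pics/c25.png',np.hstack([a,b]))
E
python3 d.py .542 .2295 .083 -2.2
```

```text
time: 17.28
tool_pos: [0.541, 0.2299, 0.2543]
tool_rot: [0.0, 1.0, -0.018, 0.0]
contact_force: [-0.4, -0.1, -0.4]
gripper_width: 0.125
time: 17.78
tool_pos: [0.5405, 0.2299, 0.3012]
tool_rot: [0.0, 1.0, -0.018, -0.001]
contact_force: [-0.1, 0.3, -1.1]
gripper_width: 0.126
t 17.8833 pos [0.5404 0.2299 0.3008] yaw -2.09 tz [-0.003 -0.001 -1.   ] w 0.121 F [-0.01  0.47 -1.2 ] j [ 0.28 -0.07  1.58 -0.    1.63  0.31]
shift cm [2.300e-01 1.000e-02 2.178e+01] dist 0.2178
turn units 0.02
```

View pics/c25.png

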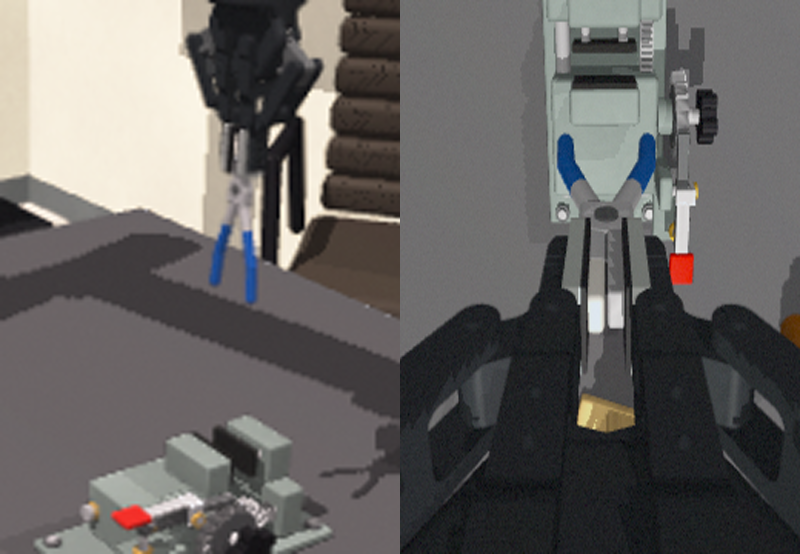

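Run:
```python
from h import *
from plant import manip
np.set_printoptions(precision=4,suppress=True)
w,s=load('w25'),load('s25')
W=lambda u,v:(140+(u-400)*.65,140+v*280/554); S=lambda u,v:(275+u*.325,40+v*180/554)
st=manip.state();p=st['tool_pos'];M=rot(st['tool_rot'])
R=[]
for n,a,b in [('end-x',(566,141),(215,284)),('end+x',(649,141),(251,301)),('pivot',(606,213),(234,188))]:
    x,e=tri([(w,W(*a)),(s,S(*b))]); print(n,x,e,'tool',M.T@(x-p)); R.append(x)
m=(R[0]+R[1])/2; print('mid ends',m,M.T@(m-p))
x=onz(w,W(606,315),p[2]+.056); print('tip guess',x,M.T@(x-p))
```

```text
end-x [0.5188 0.2308 0.229 ] [np.float64(0.0014525658044594568), np.float64(0.0014525658044596019)] tool [-0.0213 -0.0002  0.0719]
end+x [0.5647 0.2292 0.2298] [np.float64(0.0009883990161564176), np.float64(0.0009883990161565883)] tool [ 0.0246 -0.0002  0.0709]
pivot [0.5383 0.2315 0.3116] [np.float64(0.0029619564946472806), np.float64(0.0029619564946471544)] tool [-0.0021 -0.0015 -0.0108]
mid ends [0.5418 0.23   0.2294] [ 0.0016 -0.0002  0.0714]
tip guess [0.5404 0.2302 0.3568] [-0.0002 -0.0002 -0.056 ]
```

```bash
python3 d.py .515 -.234 .301 -18.3; python3 -m crank '[[-0.1,2,0,0],[-0.1,3.5,0,0],[-0.1,4,0,0],[-0.1,4,0,0],[-0.1,4,0,0],[-0.1,4,0,0],[-0.1,4,0,0],[-0.1,4,0,0],[-0.1,4,0,0],[-0.1,4,0,0]]';python3 -m crank '[[0,4,0,0],[0,3,0,0],[0,1.5,0,0],[0,0,0,0.9],[0,0,0,0.9],[0,0,0,0.9],[0,0,0,0],[0,0,0,0],[0,0,0,0]]'; python3 d.py .515 -.234 .301 -18.3
python3 - <<'E'
from h import *
f=grab('wrist','w26');g=grab('scene','s26');grab('top','t26')
a=cv2.resize(g['img'][110:290,115:245,::-1],(400,554),interpolation=cv2.INTER_CUBIC)
b=cv2.resize(f['img'][140:420,140:400,::-1],(400,554),interpolation=cv2.INTER_CUBIC)
cv2.imwrite('pics/c26.png',np.hstack([a,b]))
E
```

```text
t 17.8833 pos [0.5404 0.2299 0.3008] yaw -2.09 tz [-0.003 -0.001 -1.   ] w 0.121 F [-0.01  0.47 -1.2 ] j [ 0.28 -0.07  1.58 -0.    1.63  0.31]
shift cm [-8.400e-01  4.646e+01  4.000e-02] dist 0.4646
turn units 2.7
time: 18.72
tool_pos: [0.5165, -0.1459, 0.3017]
tool_rot: [-0.0, 1.0, -0.018, -0.001]
contact_force: [0.7, -0.2, -1.2]
gripper_width: 0.127
time: 19.47
tool_pos: [0.5143, -0.2286, 0.3025]
tool_rot: [-0.0, 0.987, -0.158, -0.0]
contact_force: [0.0, -0.6, -1.7]
gripper_width: 0.13
t 19.4667 pos [ 0.5143 -0.2286  0.3025] yaw -18.14 tz [-0.001  0.001 -1.   ] w 0.13 F [ 0.03 -0.58 -1.71] j [-0.55 -0.13  1.64  0.    1.64 -0.23]
shift cm [0.23 0.49 0.15] dist 0.0057
turn units 0.03
```

View pics/c26.png

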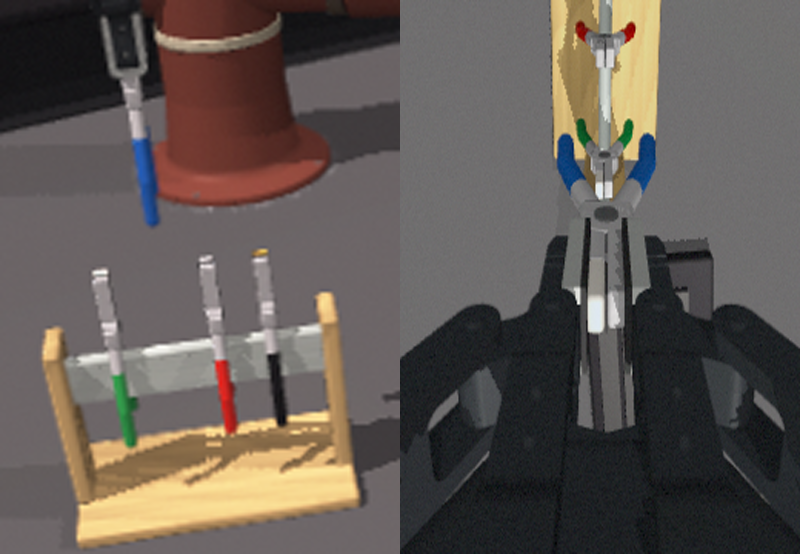

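View pics/w26.png

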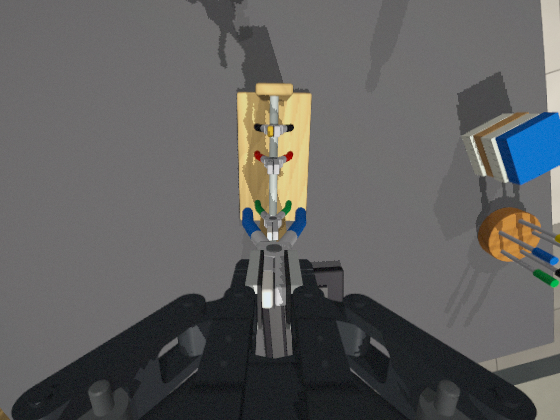

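Run:
```python
from h import *
f=load('w26')
cv2.imwrite('pics/w26a.png',cv2.resize(f['img'][75:255,225:325,::-1],None,fx=4.4,fy=4.4,interpolation=cv2.INTER_CUBIC)[:,:])
```

```text
(no output)
```

View pics/w26a.png

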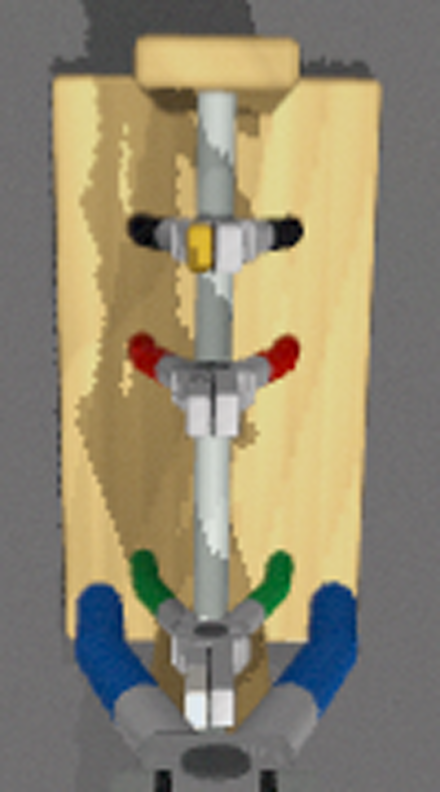

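Run:
```python
from h import *
from plant import manip
np.set_printoptions(precision=4,suppress=True)
w=load('w26');st=manip.state();p=st['tool_pos'];M=rot(st['tool_rot'])
P=lambda u,v:(225+u/4.4,75+v/4.4)
r=onz(w,P(213,416),.188);g=onz(w,P(209,708),.188);k=onz(w,P(213,247),.188)
print('red',r,'green',g,'black',k,np.linalg.norm(r-g))
print('mid',(r+g)/2,'tool',M.T@((r+g)/2-p))
a=onz(w,P(217,100),.125);b=onz(w,P(211,590),.125);print('rail',a,b,'ang',np.degrees(np.arctan2(*(a-b)[1::-1])));print('rail tool',M.T@(a-p),M.T@(b-p))
e1,e2=onz(w,P(100,600),p[2]-.0725),onz(w,P(335,600),p[2]-.0725);print('ends tool',M.T@(e1-p),M.T@(e2-p))
print(p)
```

```text
red [ 0.5222 -0.2022  0.188 ] green [ 0.4997 -0.2679  0.188 ] black [ 0.5333 -0.1678  0.188 ] 0.06949110959274922
mid [ 0.5109 -0.235   0.188 ] tool [-0.0013  0.007   0.1149]
rail [ 0.5444 -0.137   0.125 ] [ 0.5028 -0.2594  0.125 ] ang 71.23249375016567
rail tool [-0.0002 -0.0966  0.1779] [-0.0014  0.0327  0.1779]
ends tool [-0.0228  0.001   0.0725] [0.0231 0.0008 0.0725]
[ 0.5144 -0.2288  0.3029]
```

```bash
python3 -m crank '[[-0.05,0.57,1,0],[0,0,2,0],[0,0,2,0],[0,0,2,0],[0,0,2,0],[0,0,1,0],[0,0,0,0],[0,0,0,0],[0,0,0,0],[0,0,0,0]]'
cat > lk.py <<'E'
import sys
from h import *
n=sys.argv[1]
f=grab('wrist','w'+n);g=grab('scene','s'+n)
a=cv2.resize(g['img'][110:290,115:245,::-1],(400,554),interpolation=cv2.INTER_CUBIC)
b=cv2.resize(f['img'][100:380,140:400,::-1],(400,554),interpolation=cv2.INTER_CUBIC)
cv2.imwrite('pics/c%s.png'%n,np.hstack([a,b]))
E
python3 lk.py 27; python3 d.py .515 -.234 .1333 -18.5
```

```text
time: 20.45
tool_pos: [0.5129, -0.235, 0.205]
tool_rot: [0.001, 0.987, -0.159, 0.001]
contact_force: [0.5, 0.5, -0.2]
gripper_width: 0.129
t 20.55 pos [ 0.5128 -0.2348  0.2046] yaw -18.29 tz [ 0.002 -0.001 -1.   ] w 0.129 F [-0.33  0.2  -1.62] j [-0.56 -0.09  1.76 -0.    1.47 -0.24]
shift cm [ 0.16 -0.15  7.13] dist 0.0714
turn units 0.04
```

View pics/c27.png

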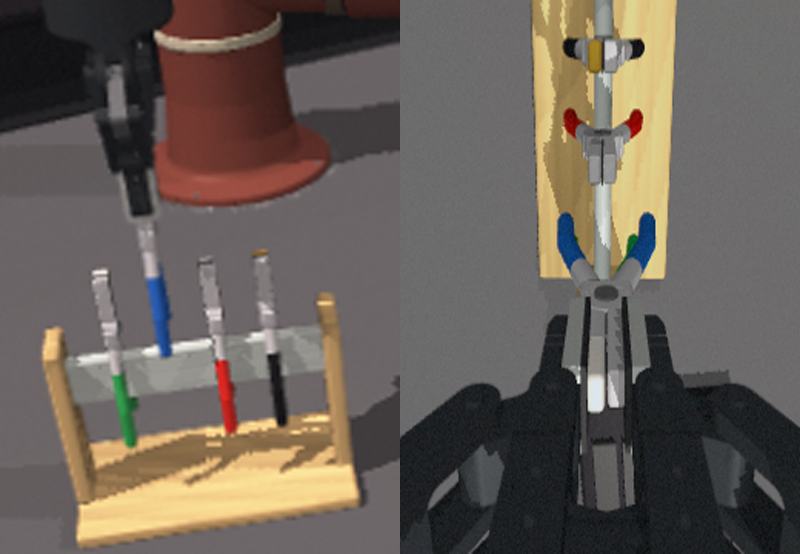

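```bash
python3 -m crank '[[0,0,1,0],[0,0,1.5,0],[0,0,1.5,0],[0,0,1,0],[0,0,0.7,0],[0,0,0.3,0],[0,0,0,0],[0,0,0,0],[0,0,0,0]]'; python3 lk.py 28; python3 d.py .515 -.234 .1333 -18.5
```

```text
time: 21.3
tool_pos: [0.5127, -0.2347, 0.1441]
tool_rot: [0.0, 0.987, -0.159, 0.001]
contact_force: [0.6, -0.2, -1.8]
gripper_width: 0.127
t 21.4 pos [ 0.5126 -0.2347  0.144 ] yaw -18.29 tz [ 0.001 -0.001 -1.   ] w 0.124 F [-0.34  1.34 -0.51] j [-0.56 -0.05  1.82  0.    1.37 -0.24]
shift cm [ 0.2  -0.14  1.07] dist 0.011
turn units 0.04
```

View pics/c28.png

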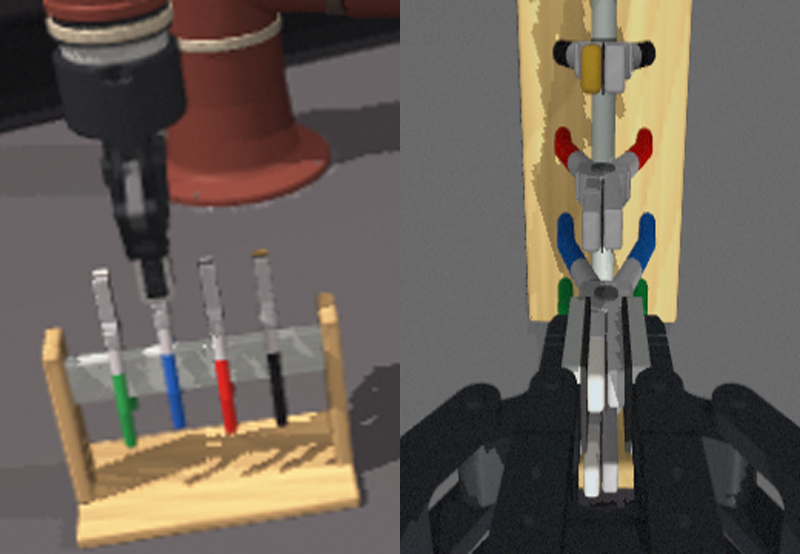

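```bash
python3 -m crank '[[0,0,0.4,0],[0,0,0.3,0],[0,0,0,0],[0,0,0,0]]'; python3 -m crank '[[0,0,0.2,0],[0,0,0,0],[0,0,0,0]]'
```

```text
time: 21.73
tool_pos: [0.5118, -0.2342, 0.1355]
tool_rot: [-0.0, 0.987, -0.159, -0.0]
contact_force: [-0.7, -0.3, -0.6]
gripper_width: 0.13
time: 21.98
tool_pos: [0.5116, -0.2342, 0.1336]
tool_rot: [-0.0, 0.987, -0.159, -0.001]
contact_force: [-1.7, 0.6, -1.2]
gripper_width: 0.126
```

```bash
python3 -m crank '[[0,0,0.1,0],[0,0,0,0],[0,0,0,0]]'; python3 lk.py 29
```

```text
time: 22.23
tool_pos: [0.5116, -0.2342, 0.1331]
tool_rot: [-0.0, 0.987, -0.159, -0.001]
contact_force: [-5.0, 0.9, 1.8]
gripper_width: 0.128
```

View pics/c29.png

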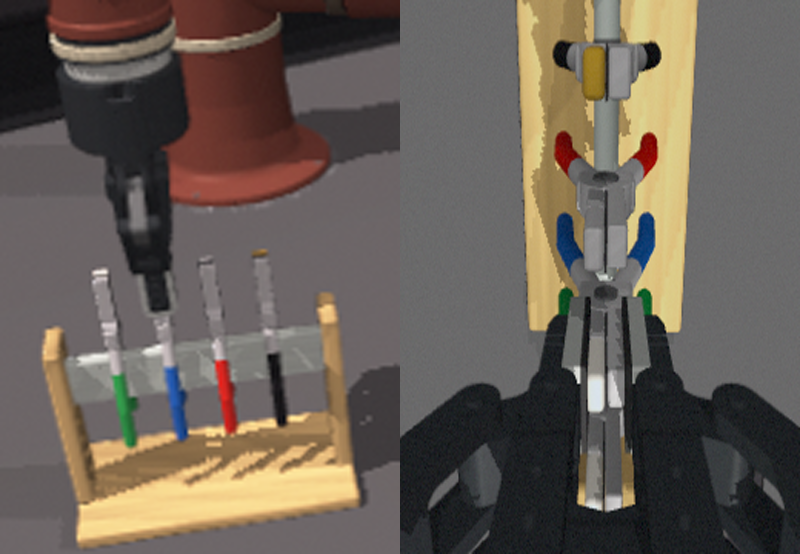

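```bash
python3 -m crank '[[-0.1,0,0,0],[0,0,0,0],[0,0,0,0],[0,0,0,0]]'
```

```text
time: 22.67
tool_pos: [0.5114, -0.2342, 0.1331]
tool_rot: [0.0, 0.987, -0.159, 0.0]
contact_force: [-1.8, 0.5, 1.5]
gripper_width: 0.128
```

```bash
python3 -m crank '[[0,0,0.1,0],[0,0,0,0],[0,0,0,0],[0,0,0,0]]'
```

```text
time: 23.0
tool_pos: [0.5114, -0.2342, 0.1325]
tool_rot: [0.0, 0.987, -0.159, 0.0]
contact_force: [-3.3, 0.7, 5.0]
gripper_width: 0.13
```

```bash
python3 -m crank '[[0,0,0,0],[0,0,0,0],[0,0,0,0],[0,0,0,0],[0,0,0,0]]' 0.6; python3 lk.py 30
```

```text
time: 23.42
tool_pos: [0.5112, -0.2341, 0.1318]
tool_rot: [-0.0, 0.987, -0.159, 0.0]
contact_force: [0.3, -0.1, 0.6]
gripper_width: 0.599
```

View pics/c30.png

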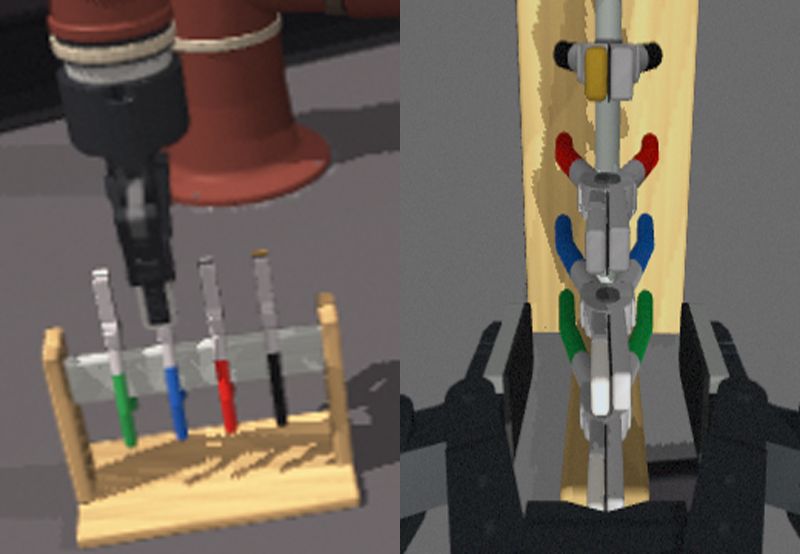

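```bash
python3 -m crank '[[0,0,-0.5,0],[0,0,-1,0],[0,0,-2,0],[0,0,-3,0],[0,0,-3,0],[0,0,-3,0],[0,0,-3,0],[0,0,-2,0],[0,0,0,0],[0,0,0,0]]'; python3 -m crank '[[-3,0,0,0],[-4,0,0,0],[-4,0,0,0],[0,0,0,0],[0,0,0,0],[0,0,0,0],[0,0,0,0]]'; python3 lk.py 31
python3 - <<'E'
from h import *
f=grab('top','t31')
a=cv2.resize(f['img'][200:300,140:400,::-1],None,fx=3,fy=3,interpolation=cv2.INTER_CUBIC)
cv2.imwrite('pics/t31a.png',a)
E
```

```text
time: 24.35
tool_pos: [0.5118, -0.2345, 0.3097]
tool_rot: [0.001, 0.987, -0.159, 0.002]
contact_force: [0.4, 0.7, -1.0]
gripper_width: 0.598
time: 24.93
tool_pos: [0.4071, -0.1997, 0.3063]
tool_rot: [-0.0, 0.987, -0.159, -0.001]
contact_force: [0.4, -0.1, 1.0]
gripper_width: 0.602
```

View pics/c31.png

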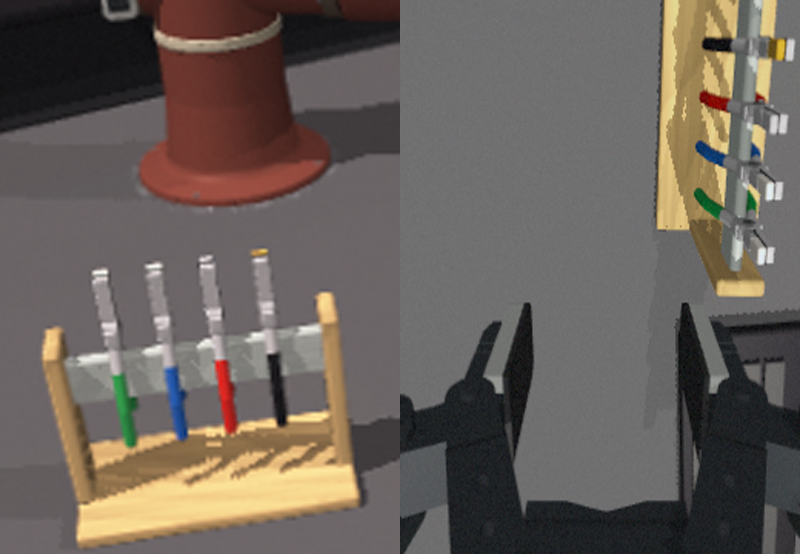

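View pics/t31a.png

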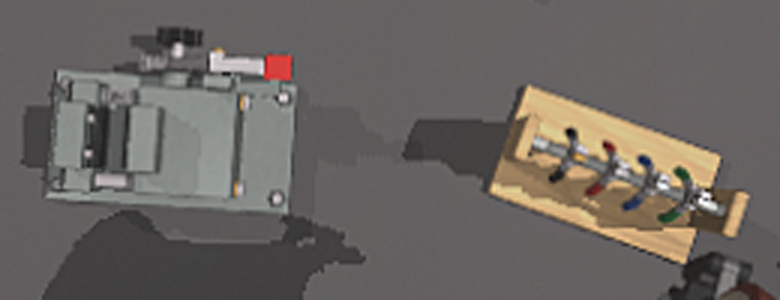

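Blue pliers hang upright between green and red (scene crop at 170,350), with even spacing. The other pliers have not moved, and the jaw is back. The gripper is clear.

```bash
python3 -c "
from plant import manip
print(manip.job_done()); print(manip.state()['time'])"
```

```text
the job is handed in; nothing more can be done
None
the job is handed in; nothing more can be done
```

The blue pliers are hanging upright astride the rail in the free place between the red and green ones. I handed the job in at about 25 s; it gives no verdict.

**Releasing the jaw:** I pressed the thumb lever in small steps. After the free play the pawl moved against about 6 to 8 N. I stopped about 6 mm past that point, before the firm stop, and held it there for about 2.5 s. The largest vertical force I read was 8.4 N, against the 30 N limit. In the pictures the jaw ran back about 10 mm without catching a tooth. It sat at the same place in two pictures about 1.8 s apart before I let the lever up.

**Moving the pliers:** I gripped them across the nose, lifted them straight up and carried them over to the rack. I lowered them until the rail took about 5 N, then released them and backed the gripper away.

**Last checks:**
- **Pliers and neighbours:** the final pictures show the blue pliers evenly spaced between red and green, with the neighbours where they were and the jaw still back. The arm was clear of everything.
- **Spray bottle:** I kept the arm away from it, but I did not measure its position again at the end.

**Disagreements:**
- **Finger length:** the real finger ends sit about 20 mm behind the reported tool point. Both the pictures and the contact with the lever showed this, so I set the heights from those instead.
- **Jaw travel:** I estimated it only from pictures, about 10 mm from an unknown starting value. That it is fully back rests on it having stopped and not on a direct reading.

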